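# Set up the thread stand in sewing order

### The job

The four cones of thread stand on the wooden rack in sewing order, the first at the end with the brass hanging ring. Set them all over onto the pins of the green thread stand, pushed right down on the felt, so that the first cone is on the pin next to the wire eyelet and the others follow in the same order along the row.

Things in the scene. Friction and masses are not known exactly. Their poses are not given: they have to be found in the camera images.
- red_cone_centre (a point): centre of the loose cone of red thread, 35 mm above its underside; z up along its axis. 70 mm tall, 60 g: thread 34 mm across at the foot, 28 at half height, 24 at 62 mm up, then an ivory plastic nose, 18 mm across, 8 tall. Hollow right through: bore 21 mm wide below, narrowing to 12 at the top. Stands upright on one of the rack's pegs at the start.
- yellow_cone_centre (a point): centre of the loose cone of golden-yellow thread, 35 mm above its underside; z up along its axis. 70 mm tall, 60 g: thread 34 mm across at the foot, 28 at half height, 24 at 62 mm up, then an ivory plastic nose, 18 mm across, 8 tall. Hollow right through: bore 21 mm wide below, narrowing to 12 at the top. Stands upright on one of the rack's pegs at the start.
- blue_cone_centre (a point): centre of the loose cone of blue thread, 35 mm above its underside; z up along its axis. 70 mm tall, 60 g: thread 34 mm across at the foot, 28 at half height, 24 at 62 mm up, then an ivory plastic nose, 18 mm across, 8 tall. Hollow right through: bore 21 mm wide below, narrowing to 12 at the top. Stands upright on one of the rack's pegs at the start.
- white_cone_centre (a point): centre of the loose cone of off-white thread, 35 mm above its underside; z up along its axis. 70 mm tall, 60 g: thread 34 mm across at the foot, 28 at half height, 24 at 62 mm up, then an ivory plastic nose, 18 mm across, 8 tall. Hollow right through: bore 21 mm wide below, narrowing to 12 at the top. Stands upright on one of the rack's pegs at the start.
- peg_red: the pale wooden rack peg on which the red cone stands at the start; fixed, the four look alike. Origin at the centre of its foot, on top of the rack; z up. 6 mm thick, 78 mm tall, its tip shows 5 mm above the cone's nose; the cone rests on its foot disc, 30 mm across, 2.5 mm thick.
- peg_yellow: the pale wooden rack peg on which the golden-yellow cone stands at the start; fixed, the four look alike. Origin at the centre of its foot, on top of the rack; z up. 6 mm thick, 78 mm tall, its tip shows 5 mm above the cone's nose; the cone rests on its foot disc, 30 mm across, 2.5 mm thick.
- peg_blue: the pale wooden rack peg on which the blue cone stands at the start; fixed, the four look alike. Origin at the centre of its foot, on top of the rack; z up. 6 mm thick, 78 mm tall, its tip shows 5 mm above the cone's nose; the cone rests on its foot disc, 30 mm across, 2.5 mm thick.
- peg_white: the pale wooden rack peg on which the off-white cone stands at the start; fixed, the four look alike. Origin at the centre of its foot, on top of the rack; z up. 6 mm thick, 78 mm tall, its tip shows 5 mm above the cone's nose; the cone rests on its foot disc, 30 mm across, 2.5 mm thick.
- rack: brown wooden batten, 50 x 180 x 14 mm, fixed on the bench, that carries the four pegs with the cones in one row. Origin at the centre of its underside, y along the row, z up. The pegs stand at y = +63, +21, -21 and -63 mm (x = 0). A flat brass ring for hanging it up is on its +y end.
- stand: green thread stand, 50 x 190 x 12 mm, fixed; origin at the centre of its underside on the bench, y along the row, z up. Four steel pins at y = +63, +21, -21, -63 mm (x = 0), 6 mm thick, tips 80 mm above the bench. A seated cone rests on the pin's grey felt disc, 14 mm above the bench, its centre at 49 mm, round a 16 mm centring collar. A thin post with a steel wire eyelet, 82 mm tall, stands on its -y end at y = -85 mm.
Mind the look-alikes: they are no part of the job. Of the things like the part that bears yellow_cone_centre, leave any that is turquoise; of the rest the smaller one is meant.

How it is judged:
At the end, for the whole second after the job is handed in: The cone from the rack's ring end is on the pin next to the eyelet, the second on the second pin, and so on. Each centre is within 8 mm of its pin along and across the row and 6 mm of the seated height (49 mm above the bench), the axis within 0.15 rad of vertical; all at rest (under 0.02 m/s) (((y of peg_red in the frame of rack between 0.051 and 0.075 m and y of red_cone_centre in the frame of stand between -0.071 and -0.055 m) or (y of peg_red in the frame of rack between 0.009 and 0.033 m and y of red_cone_centre in the frame of stand between -0.029 and -0.013 m) or (y of peg_red in the frame of rack between -0.033 and -0.009 m and y of red_cone_centre in the frame of stand between 0.013 and 0.029 m) or (y of peg_red in the frame of rack between -0.075 and -0.051 m and y of red_cone_centre in the frame of stand between 0.055 and 0.071 m)) and x of red_cone_centre in the frame of stand between -0.008 and 0.008 m and z of red_cone_centre in the frame of stand between 0.043 and 0.055 m and angle between each of red_cone_centre, yellow_cone_centre, blue_cone_centre, white_cone_centre's own z axis and vertical below 0.15 rad and linear speed of each of cone_red, cone_yellow, cone_blue, cone_white below 0.02 m/s and ((y of peg_yellow in the frame of rack between 0.051 and 0.075 m and y of yellow_cone_centre in the frame of stand between -0.071 and -0.055 m) or (y of peg_yellow in the frame of rack between 0.009 and 0.033 m and y of yellow_cone_centre in the frame of stand between -0.029 and -0.013 m) or (y of peg_yellow in the frame of rack between -0.033 and -0.009 m and y of yellow_cone_centre in the frame of stand between 0.013 and 0.029 m) or (y of peg_yellow in the frame of rack between -0.075 and -0.051 m and y of yellow_cone_centre in the frame of stand between 0.055 and 0.071 m)) and x of yellow_cone_centre in the frame of stand between -0.008 and 0.008 m and z of yellow_cone_centre in the frame of stand between 0.043 and 0.055 m and ((y of peg_blue in the frame of rack between 0.051 and 0.075 m and y of blue_cone_centre in the frame of stand between -0.071 and -0.055 m) or (y of peg_blue in the frame of rack between 0.009 and 0.033 m and y of blue_cone_centre in the frame of stand between -0.029 and -0.013 m) or (y of peg_blue in the frame of rack between -0.033 and -0.009 m and y of blue_cone_centre in the frame of stand between 0.013 and 0.029 m) or (y of peg_blue in the frame of rack between -0.075 and -0.051 m and y of blue_cone_centre in the frame of stand between 0.055 and 0.071 m)) and x of blue_cone_centre in the frame of stand between -0.008 and 0.008 m and z of blue_cone_centre in the frame of stand between 0.043 and 0.055 m and ((y of peg_white in the frame of rack between 0.051 and 0.075 m and y of white_cone_centre in the frame of stand between -0.071 and -0.055 m) or (y of peg_white in the frame of rack between 0.009 and 0.033 m and y of white_cone_centre in the frame of stand between -0.029 and -0.013 m) or (y of peg_white in the frame of rack between -0.033 and -0.009 m and y of white_cone_centre in the frame of stand between 0.013 and 0.029 m) or (y of peg_white in the frame of rack between -0.075 and -0.051 m and y of white_cone_centre in the frame of stand between 0.055 and 0.071 m)) and x of white_cone_centre in the frame of stand between -0.008 and 0.008 m and z of white_cone_centre in the frame of stand between 0.043 and 0.055 m); the robot touches nothing.
It also fails if it takes over 106 s, if anything falls off the work surface, if the arm or the gripper's body presses on something with over 40 N, if the wrist force passes 120 N, or if a joint passes its speed limit or range.

### The arm

A 6-joint arm with a two-finger parallel gripper is mounted at the origin on a cart in front of the work surface, level with it; the furniture and walls round the work are solid. World frame = base frame: x ahead of the robot, y to its left, z up, the work surface at z = 0. Lengths are in m, angles in rad, forces in N, time in s.
With the tool pointing down it reaches from about 0.3 to 0.775 m from the base axis. Payload 14.6 kg.
Tool frame: the origin (TCP) lies between the finger pads; the fingertips stand 8 mm ahead of it and the grasp point (between the pads) lies 11 mm behind it; z points along the fingers, y is the direction in which the jaws open and shut (so a half turn about z gives the same grasp; the last joint's range is limited). The gripper opens to 94 mm and grips with 3 to 60 N. Pads are 16 mm wide; open, the fingers measure 119 mm over their backs; the gripper's body (75 mm by 177 mm) begins 78 mm behind the grasp point.
Start: joints at [-1.276, 0.3, 1.521, -0, 1.321, -0.067], TCP at [0.195, -0.514, 0.213] pointing down, gripper open.
Joint ranges: [-3.03, 3.03], [-0.79, 2.21], [0.23, 2.52], [-1.04, 4.18], [0, 3.07], [-2.55, 2.55]. Speed limits (rad/s): [2.22, 2.22, 2.57, 3.14, 3.14, 3.14].

### API

Orientations are given as [roll, pitch, yaw] about the fixed x, y, z axes, in that order (R = Rz(yaw) Ry(pitch) Rx(roll)).
In Python, from station import ctrl, viewer, workorder gives the robot as it stands.
- The arm moves only by the tool play_rows, never from a script. Its argument "commands" is a list of rows, each an object of numbers: "dx", "dy", "dz": the shift along the tool's x, y, z in m; "ax", "ay", "az": the turn, a rotation vector about the tool's x, y, z in degrees. In form: [{"dx": .., "dy": .., "dz": .., "ax": .., "ay": .., "az": ..}, ...]. A call has exactly 5 rows; each row shifts and turns the pose as measured when the row begins, along the tool's axes as they then stand; what a row does not reach is not made up. A row lasts 1/12 s, in which the tool goes at most 41.7 mm and 7.16 degrees, less where a joint would pass 70% of its speed; a pose out of reach is approached as far as the arm can. A call with a gripper value outside its range is refused whole. "claw" is the opening, from 0 (shut) to 1 (fully open), set as the call begins (left out, the last holds). The fingers move at their own pace and stop on an object; "squeeze" is the grip in N (left out, the last holds). Time passes only in rows, so rows that do not move let the fingers close, or fill a call up. It gives the time, the measured TCP pose, the force and the opening at its end, in the units of the state.
- ctrl.get_obs(): the state, without advancing time (a new reading comes with each control period).
- viewer.camera(name): name is "scene" or "top" or "wrist"; returns the picture (480x640x3 uint8, red, green, blue); there is no depth.
- viewer.camera_model(name): a dict with "K" (3x3 intrinsics, pixels), "pose" (4x4, takes a point from camera to world coordinates); the wrist camera has in their place "T_tool_cam" (4x4, takes a point from camera to tool coordinates, whose origin is the TCP and whose axes are the flange's). Camera axes: x right, y down, z forward; pixel columns grow to the right and rows downward; lengths in m; the calibration is good to about 2 mm. A picture is of the moment at which its call begins: read the wrist's pose just before it. camera_model takes no time and is no camera call.
- workorder.hand_in(): hands the job in, once; it reports no verdict.
The state is a dict: "time_s": time; "qpos": joint angles; "joint_vel": joint speeds; "tau": joint torques, N m; "ee_pos": TCP position; "eef_rot": TCP orientation; "force": force on the tool from outside, world axes, zero at the start; "moment": the same for the moment, N m; "grip_width": finger opening in m.
Only numpy, scipy, OpenCV 4.12 (cv2) and the standard library are available. Lean on these libraries where they do the work, as an engineer would, in place of code of your own. Each camera call takes 0.05 s, during which the arm holds its last target. There are 200 camera calls.

## Working session

There is one attempt and no reset: what is moved stays moved. The work goes in short steps, Python scripts to look and compute and a tool call to move; the robot and the scene stay as the last step left them, time stands still between calls to the robot, and variables do not carry over. Pictures are saved under pics/ and viewed, about 12 in all and at most 16, crops included, and the job is handed in when it is done.

Besides the shell and the picture viewer there is one more tool, called after "Request:" as a command line: name --argument value ..., lists and objects as JSON in quotes. play_rows: Moves the arm, as the interface text tells. Its arguments: {"type":"object","properties":{"commands":{"type":"array","items":{"type":"object","properties":{"dx":{"type":"number"},"dy":{"type":"number"},"dz":{"type":"number"},"ax":{"type":"number"},"ay":{"type":"number"},"az":{"type":"number"}}}},"claw":{"type":"number"},"squeeze":{"type":"number"}},"required":["commands"]}

```bash
ls; mkdir -p pics
python3 - <<'E'
from station import ctrl, viewer, workorder
import cv2
print(ctrl.get_obs())
for n in ("scene","top"):
    cv2.imwrite(f"pics/{n}0.png",viewer.camera(n)[:,:,::-1]); print(n,viewer.camera_model(n))
print(viewer.camera_model("wrist"))
E
```

```text
pics
{'time_s': 0.0, 'qpos': array([-1.27558862e+00,  3.00417671e-01,  1.52159543e+00,  2.72336631e-05,
        1.32070111e+00, -6.66148769e-02]), 'joint_vel': array([-1.04145852e-03, -1.40957182e-03,  6.89201186e-04, -1.31661362e-04,
        8.56903349e-04, -6.21187893e-05]), 'tau': array([-2.76929022e-03, -5.31802976e+01, -3.52739382e+01,  7.07623176e-02,
        2.43918254e-02, -8.99471388e-05]), 'ee_pos': array([ 0.19460918, -0.51414218,  0.21290956]), 'eef_rot': array([-3.14047533e+00, -1.00977818e-04,  3.61815773e-01]), 'force': array([-0.72181568, -0.01504661, -0.52554732]), 'moment': array([-0.0240682 ,  0.01114446,  0.00239803]), 'grip_width': 0.09390821575390292}
scene {'K': array([[515.48764855,   0.        , 310.06274465],
       [  0.        , 515.48764855, 238.56068718],
       [  0.        ,   0.        ,   1.        ]]), 'pose': array([[-8.72814764e-01, -3.52493298e-01,  3.37554236e-01,
         2.36735235e-01],
       [-4.88051623e-01,  6.30406904e-01, -6.03649524e-01,
         7.26327540e-01],
       [-1.41093606e-05, -6.91618110e-01, -7.22263380e-01,
         6.828
[... 334 characters left out ...]
      [-0.99990801,  0.0120352 ,  0.00625425,  0.20910644],
       [-0.00842189, -0.18947624, -0.98184919,  0.97473   ],
       [ 0.        ,  0.        ,  0.        ,  1.        ]])}
{'K': array([[369.00506936,   0.        , 320.93716609],
       [  0.        , 369.00506936, 238.56039225],
       [  0.        ,   0.        ,   1.        ]]), 'T_tool_cam': array([[ 1.28375988e-04, -9.60104940e-01, -2.79639924e-01,
         8.14595053e-02],
       [ 9.99999973e-01,  6.86437237e-05,  2.23397308e-04,
        -4.70078094e-04],
       [-1.95289334e-04, -2.79639946e-01,  9.60104923e-01,
        -1.71800668e-01],
       [ 0.00000000e+00,  0.00000000e+00,  0.00000000e+00,
         1.00000000e+00]])}
```

View pics/scene0.png

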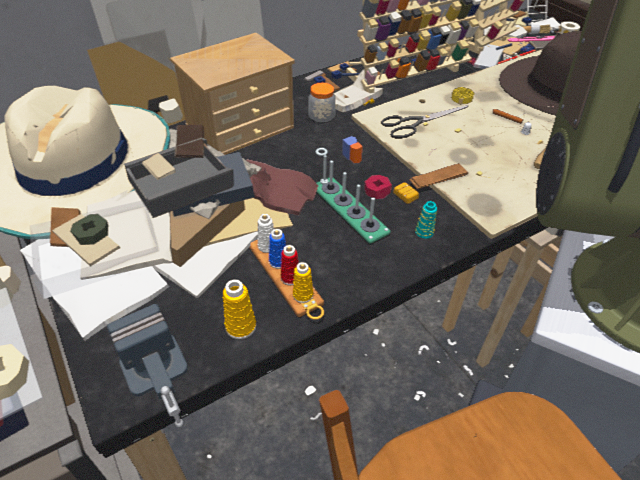

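View pics/top0.png

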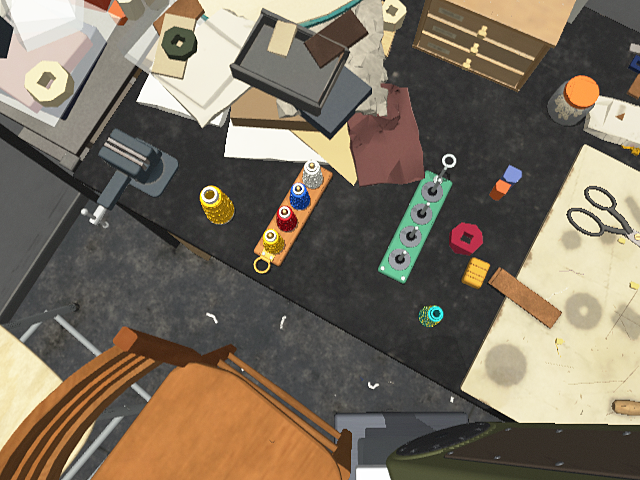

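The top view shows three yellow-ish or cone-like candidates: the rack's end cone at (273,238), a larger yellow cone at (216,204), and a turquoise one at (431,316). The rack ring is at (262,264) by the yellow cone, and the eyelet is at (448,160). So the order is yellow, red, blue, white, starting from the eyelet. Next I'll look at close crops.

Run:
```python
import cv2,numpy as np
t=cv2.imread('pics/top0.png');s=cv2.imread('pics/scene0.png')
r=lambda im,x,y,w,h,k:cv2.resize(im[y:y+h,x:x+w],None,fx=k,fy=k,interpolation=cv2.INTER_CUBIC)
cv2.imwrite('pics/c_top.png',np.hstack([r(t,240,150,100,130,4),r(t,370,150,100,130,4)]))
cv2.imwrite('pics/c_scene.png',np.hstack([r(s,240,205,100,120,4),r(s,305,140,100,120,4)]))
```

```text
(no output)
```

View pics/c_top.png

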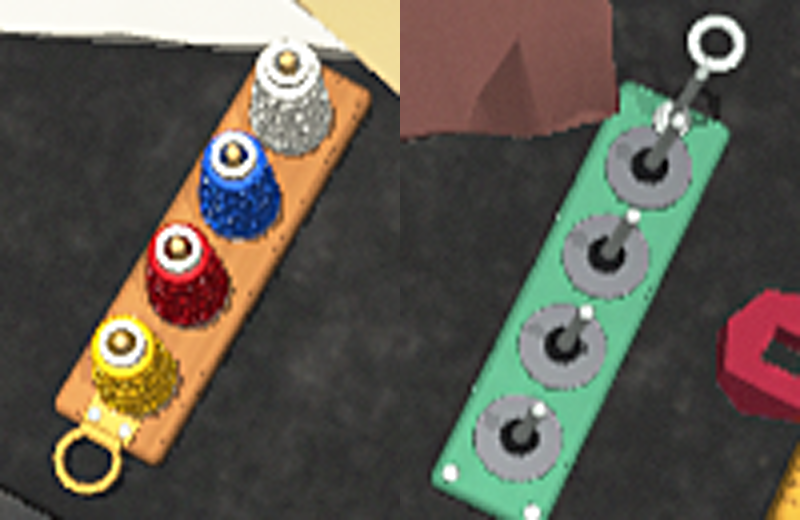

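View pics/c_scene.png

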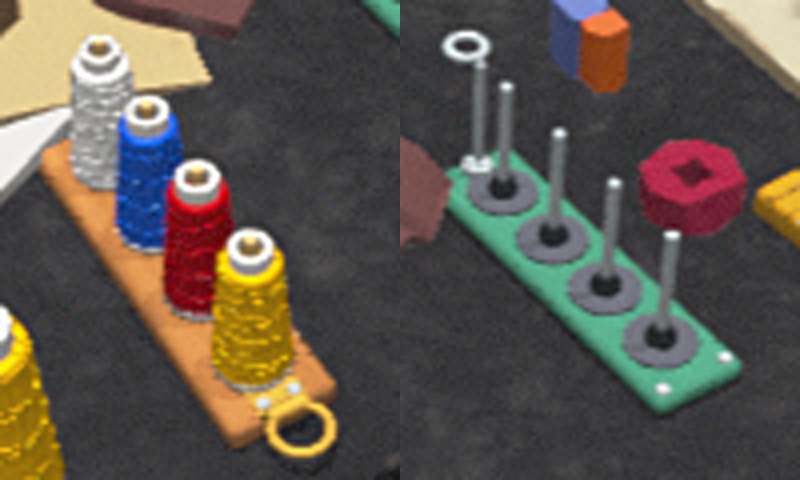

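The crops show the rack cones' peg tips and all four stand pin tips clearly. The cone at the ring end is the small yellow one, so the choice is confirmed. Now I'll triangulate across the two views and check against the known heights and spacings.

```bash
cat > h.py <<'E'
import numpy as np
from station import ctrl, viewer
from scipy.spatial.transform import Rotation as R
def ray(n,p,tcp=None):
    m=viewer.camera_model(n)
    T=m['pose'] if tcp is None else tcp@m['T_tool_cam']
    return T[:3,3],T[:3,:3]@np.linalg.solve(m['K'],[p[0],p[1],1])
def plane(n,p,z,tcp=None):
    o,d=ray(n,p,tcp); return o+d*(z-o[2])/d[2]
def tri(a,b):
    A=0;B=0;
    for o,d in(a,b):
        d=d/np.linalg.norm(d);P=np.eye(3)-np.outer(d,d);A=A+P;B=B+P@o
    return np.linalg.solve(A,B)
def tcp():
    o=ctrl.get_obs();T=np.eye(4);T[:3,:3]=R.from_euler('xyz',o['eef_rot']).as_matrix();T[:3,3]=o['ee_pos'];return T
E
python3 - <<'E'
from h import *
np.set_printoptions(precision=4,suppress=True)
f=lambda L,ox,oy,sx=0:[((x+.5-sx)/4+ox-.5,(y+.5)/4+oy-.5) for x,y in L]
pt=f([(122,341),(178,247),(234,153),(288,59)],240,150); ps=f([(248,243),(196,172),(146,107),(98,47)],240,205)
st=f([(678,121),(633,216),(587,312),(540,408)],370,150,400); ss=f([(506,87),(559,133),(614,183),(672,236)],305,140,400)
fe=f([(649,167),(605,256),(562,346),(518,437)],370,150,400)
for a,b,z in((pt,ps,.092),(st,ss,.080)):
    X=[]
    for i in range(4):
        X.append(plane('top',a[i],z)[:2]); print(tri(ray('top',a[i]),ray('scene',b[i])),X[-1],plane('scene',b[i],z)[:2])
    X=np.array(X);print(np.linalg.norm(np.diff(X,axis=0),axis=1),np.arctan2(*(X[3]-X[0])[::-1]))
print([plane('top',p,.014)[:2] for p in fe])
print('big',plane('top',(210,192),.09),plane('top',(216,204),.05))
E
```

```text
[0.4975 0.2856 0.0892] [0.4966 0.2853] [0.4966 0.2877]
[0.5331 0.2646 0.0903] [0.5324 0.2645] [0.5325 0.266 ]
[0.5694 0.2434 0.0898] [0.5686 0.2433] [0.5683 0.2452]
[0.6063 0.2225 0.0887] [0.6055 0.2225] [0.604  0.2253]
[0.0414 0.042  0.0423] -0.523201872983996
[0.5818 0.0276 0.0807] [0.582  0.0274] [0.5823 0.0268]
[0.5444 0.0466 0.0812] [0.5447 0.0463] [0.5451 0.0452]
[0.5074 0.0655 0.0805] [0.5076 0.0654] [0.5077 0.0649]
[0.4707 0.0844 0.0797] [0.471  0.0845] [0.4702 0.0847]
[0.0418 0.0417 0.0413] 2.6668535524800743
[array([0.5823, 0.0269]), array([0.545 , 0.0465]), array([0.5079, 0.0654]), array([0.4708, 0.0846])]
big [0.5645 0.3769 0.09  ] [0.5561 0.3746 0.05  ]
```

```bash
cat >> h.py <<'E'
import sys,json
def go(x,y,z,yaw,n):
    "rows (tool frame) from the measured pose to TCP x,y,z, yaw, straight, n rows"
    o=ctrl.get_obs();y0=o['eef_rot'][2];d=(np.array([x,y,z])-o['ee_pos'])/n
    w=(yaw-y0+np.pi)%(2*np.pi)-np.pi
    for i in range(n):
        u=R.from_euler('xyz',[np.pi,0,y0+w*(i+.0)/n]).inv().apply(d)
        print(json.dumps(dict(zip(('dx','dy','dz'),map(float,u.round(4))))),round(float(-np.degrees(w)/n),2))
E
python3 -c "
from h import *
go(.497,.2855,.21,2.64,25)"
```

```text
{"dx": 0.0226, "dy": -0.0256, "dz": 0.0001} -5.22
{"dx": 0.0249, "dy": -0.0235, "dz": 0.0001} -5.22
{"dx": 0.0269, "dy": -0.0211, "dz": 0.0001} -5.22
{"dx": 0.0287, "dy": -0.0186, "dz": 0.0001} -5.22
{"dx": 0.0303, "dy": -0.0159, "dz": 0.0001} -5.22
{"dx": 0.0316, "dy": -0.0131, "dz": 0.0001} -5.22
{"dx": 0.0327, "dy": -0.0101, "dz": 0.0001} -5.22
{"dx": 0.0334, "dy": -0.0071, "dz": 0.0001} -5.22
{"dx": 0.034, "dy": -0.004, "dz": 0.0001} -5.22
{"dx": 0.0342, "dy": -0.0009, "dz": 0.0001} -5.22
{"dx": 0.0341, "dy": 0.0022, "dz": 0.0001} -5.22
{"dx": 0.0338, "dy": 0.0053, "dz": 0.0001} -5.22
{"dx": 0.0332, "dy": 0.0083, "dz": 0.0001} -5.22
{"dx": 0.0323, "dy": 0.0113, "dz": 0.0001} -5.22
{"dx": 0.0311, "dy": 0.0142, "dz": 0.0001} -5.22
{"dx": 0.0297, "dy": 0.017, "dz": 0.0001} -5.22
{"dx": 0.028, "dy": 0.0196, "dz": 0.0001} -5.22
{"dx": 0.0261, "dy": 0.0221, "dz": 0.0001} -5.22
{"dx": 0.024, "dy": 0.0244, "dz": 0.0001} -5.22
{"dx": 0.0217, "dy": 0.0264, "dz": 0.0001} -5.22
{"dx": 0.0192, "dy": 0.0283, "dz": 0.0001} -5.22
{"dx": 0.0165, "dy": 0.0299, "dz": 0.0001} -5.22
{"dx": 0.0137, "dy": 0.0313, "dz": 0.0001} -5.22
{"dx": 0.0108, "dy": 0.0324, "dz": 0.0001} -5.22
{"dx": 0.0078, "dy": 0.0333, "dz": 0.0001} -5.22
```

Request:
play_rows --claw 0.7 --squeeze 15 --commands '[{"dx": 0.023, "dy": -0.025, "dz": -0.004, "az": -5.2}, {"dx": 0.025, "dy": -0.023, "dz": -0.004, "az": -5.2}, {"dx": 0.027, "dy": -0.021, "dz": -0.004, "az": -5.2}, {"dx": 0.029, "dy": -0.019, "dz": -0.004, "az": -5.2}, {"dx": 0.03, "dy": -0.016, "dz": -0.004, "az": -5.2}]'

```text
validation failed for argument at $.co...
```

Request:
play_rows --commands '[{"dx": 0.032, "dy": -0.013, "az": -5.2}, {"dx": 0.033, "dy": -0.01, "az": -5.2}, {"dx": 0.033, "dy": -0.007, "az": -5.2}, {"dx": 0.034, "dy": -0.004, "az": -5.2}, {"dx": 0.034, "dy": -0.001, "az": -5.2}]'

```text
validation failed for argument at $.co...
```

Request:
play_rows --commands '[{"dx": 0.034, "dy": 0.002, "az": -5.2}, {"dx": 0.034, "dy": 0.005, "az": -5.2}, {"dx": 0.033, "dy": 0.008, "az": -5.2}, {"dx": 0.032, "dy": 0.011, "az": -5.2}, {"dx": 0.031, "dy": 0.014, "az": -5.2}]'

```text
validation failed for argument at $.co...
```

Request:
play_rows --commands '[{"dx": 0.03, "dy": 0.017, "az": -5.2}, {"dx": 0.028, "dy": 0.02, "az": -5.2}, {"dx": 0.026, "dy": 0.022, "az": -5.2}, {"dx": 0.024, "dy": 0.024, "az": -5.2}, {"dx": 0.022, "dy": 0.026, "az": -5.2}]'

```text
validation failed for argument at $.co...
```

```bash
python3 -c "
from h import *
print(ctrl.get_obs()['ee_pos'],ctrl.get_obs()['eef_rot'],ctrl.get_obs()['time_s'])
go(.497,.2855,.21,2.64,10)"
```

```text
[ 0.19461165 -0.51416436  0.21295864] [-3.14054996e+00 -7.73591949e-05  3.61789667e-01] 0.1
{"dx": 0.0566, "dy": -0.0641, "dz": 0.0003} -13.05
{"dx": 0.0696, "dy": -0.0497, "dz": 0.0003} -13.05
{"dx": 0.079, "dy": -0.0326, "dz": 0.0003} -13.05
{"dx": 0.0843, "dy": -0.014, "dz": 0.0003} -13.05
{"dx": 0.0853, "dy": 0.0055, "dz": 0.0003} -13.05
{"dx": 0.0819, "dy": 0.0246, "dz": 0.0003} -13.05
{"dx": 0.0742, "dy": 0.0424, "dz": 0.0003} -13.05
{"dx": 0.0627, "dy": 0.0581, "dz": 0.0003} -13.05
{"dx": 0.048, "dy": 0.0708, "dz": 0.0003} -13.05
{"dx": 0.0307, "dy": 0.0798, "dz": 0.0003} -13.05
```

The call was refused, probably because every row needs all six fields. I'll send them all.

Request:
play_rows --claw 0.7 --squeeze 15 --commands '[{"dx": 0.023, "dy": -0.025, "dz": -0.004, "ax": 0, "ay": 0, "az": -5.2}, {"dx": 0.025, "dy": -0.023, "dz": -0.004, "ax": 0, "ay": 0, "az": -5.2}, {"dx": 0.027, "dy": -0.021, "dz": -0.004, "ax": 0, "ay": 0, "az": -5.2}, {"dx": 0.029, "dy": -0.019, "dz": -0.004, "ax": 0, "ay": 0, "az": -5.2}, {"dx": 0.03, "dy": -0.016, "dz": -0.004, "ax": 0, "ay": 0, "az": -5.2}]'

```text
time_s: 0.52
ee_pos: [0.2544, -0.3516, 0.2297]
eef_rot: [-3.134, -0.003, 0.825]
force: [0.8, 0.3, 0.2]
grip_width: 0.0671
```

Request:
play_rows --commands '[{"dx": 0.032, "dy": -0.013, "dz": 0, "ax": 0, "ay": 0, "az": -5.2}, {"dx": 0.033, "dy": -0.01, "dz": 0, "ax": 0, "ay": 0, "az": -5.2}, {"dx": 0.033, "dy": -0.007, "dz": 0, "ax": 0, "ay": 0, "az": -5.2}, {"dx": 0.034, "dy": -0.004, "dz": 0, "ax": 0, "ay": 0, "az": -5.2}, {"dx": 0.034, "dy": -0.001, "dz": 0, "ax": 0, "ay": 0, "az": -5.2}]'

```text
time_s: 0.93
ee_pos: [0.3131, -0.1826, 0.2306]
eef_rot: [-3.137, -0.006, 1.3]
force: [0.3, -0.5, 0.5]
grip_width: 0.0654
```

```bash
python3 -c "
from h import *
print(ctrl.get_obs()['ee_pos'],ctrl.get_obs()['eef_rot'],ctrl.get_obs()['time_s'])
go(.497,.2855,.21,2.64,17)"
```

```text
[ 0.31311554 -0.18259518  0.23056358] [-3.13667306 -0.00599282  1.30023173] 0.9333
{"dx": 0.0294, "dy": 0.0031, "dz": 0.0012} -4.52
{"dx": 0.0291, "dy": 0.0054, "dz": 0.0012} -4.52
{"dx": 0.0286, "dy": 0.0076, "dz": 0.0012} -4.52
{"dx": 0.0279, "dy": 0.0099, "dz": 0.0012} -4.52
{"dx": 0.027, "dy": 0.012, "dz": 0.0012} -4.52
{"dx": 0.026, "dy": 0.0141, "dz": 0.0012} -4.52
{"dx": 0.0248, "dy": 0.0161, "dz": 0.0012} -4.52
{"dx": 0.0235, "dy": 0.018, "dz": 0.0012} -4.52
{"dx": 0.022, "dy": 0.0198, "dz": 0.0012} -4.52
{"dx": 0.0203, "dy": 0.0215, "dz": 0.0012} -4.52
{"dx": 0.0186, "dy": 0.023, "dz": 0.0012} -4.52
{"dx": 0.0167, "dy": 0.0244, "dz": 0.0012} -4.52
{"dx": 0.0147, "dy": 0.0257, "dz": 0.0012} -4.52
{"dx": 0.0127, "dy": 0.0267, "dz": 0.0012} -4.52
{"dx": 0.0105, "dy": 0.0276, "dz": 0.0012} -4.52
{"dx": 0.0083, "dy": 0.0284, "dz": 0.0012} -4.52
{"dx": 0.0061, "dy": 0.029, "dz": 0.0012} -4.52
```

Request:
play_rows --commands '[{"dx": 0.029, "dy": 0.003, "dz": 0, "ax": 0, "ay": 0, "az": -4.5}, {"dx": 0.029, "dy": 0.005, "dz": 0, "ax": 0, "ay": 0, "az": -4.5}, {"dx": 0.029, "dy": 0.008, "dz": 0, "ax": 0, "ay": 0, "az": -4.5}, {"dx": 0.028, "dy": 0.01, "dz": 0, "ax": 0, "ay": 0, "az": -4.5}, {"dx": 0.027, "dy": 0.012, "dz": 0, "ax": 0, "ay": 0, "az": -4.5}]'

```text
time_s: 1.35
ee_pos: [0.3662, -0.036, 0.2314]
eef_rot: [-3.14, -0.007, 1.715]
force: [0.4, 0.6, 0.5]
grip_width: 0.0654
```

Request:
play_rows --commands '[{"dx": 0.026, "dy": 0.014, "dz": 0, "ax": 0, "ay": 0, "az": -4.5}, {"dx": 0.025, "dy": 0.016, "dz": 0, "ax": 0, "ay": 0, "az": -4.5}, {"dx": 0.0235, "dy": 0.018, "dz": 0, "ax": 0, "ay": 0, "az": -4.5}, {"dx": 0.022, "dy": 0.02, "dz": 0, "ax": 0, "ay": 0, "az": -4.5}, {"dx": 0.02, "dy": 0.0215, "dz": 0, "ax": 0, "ay": 0, "az": -4.5}]'

```text
time_s: 1.77
ee_pos: [0.4167, 0.1115, 0.2319]
eef_rot: [3.14, -0.007, 2.129]
force: [0.2, -0.8, 1.0]
grip_width: 0.0656
```

Request:
play_rows --commands '[{"dx": 0.0185, "dy": 0.023, "dz": 0, "ax": 0, "ay": 0, "az": -4.5}, {"dx": 0.0167, "dy": 0.0244, "dz": 0, "ax": 0, "ay": 0, "az": -4.5}, {"dx": 0.0147, "dy": 0.0257, "dz": 0, "ax": 0, "ay": 0, "az": -4.5}, {"dx": 0.0127, "dy": 0.0267, "dz": 0, "ax": 0, "ay": 0, "az": -4.5}, {"dx": 0.0105, "dy": 0.0276, "dz": 0, "ax": 0, "ay": 0, "az": -4.5}]'

```text
time_s: 2.18
ee_pos: [0.4645, 0.2597, 0.2314]
eef_rot: [3.139, -0.007, 2.543]
force: [1.0, -0.1, 0.3]
grip_width: 0.0657
```

```bash
python3 -c "
from h import *
print(ctrl.get_obs()['ee_pos'],ctrl.get_obs()['eef_rot'],ctrl.get_obs()['time_s'])
go(.497,.2855,.19,2.64,4)"
```

```text
[0.46446928 0.25966073 0.23135843] [ 3.13931153 -0.00694168  2.54285051] 2.1833
{"dx": -0.0031, "dy": 0.0099, "dz": 0.0103} -1.39
{"dx": -0.0033, "dy": 0.0098, "dz": 0.0103} -1.39
{"dx": -0.0036, "dy": 0.0098, "dz": 0.0103} -1.39
{"dx": -0.0038, "dy": 0.0097, "dz": 0.0103} -1.39
```

Request:
play_rows --commands '[{"dx": -0.003, "dy": 0.01, "dz": 0.01, "ax": 0, "ay": 0, "az": -1.4}, {"dx": -0.0033, "dy": 0.01, "dz": 0.01, "ax": 0, "ay": 0, "az": -1.4}, {"dx": -0.0036, "dy": 0.01, "dz": 0.01, "ax": 0, "ay": 0, "az": -1.4}, {"dx": -0.0038, "dy": 0.01, "dz": 0.01, "ax": 0, "ay": 0, "az": -1.4}, {"dx": 0, "dy": 0, "dz": 0, "ax": 0, "ay": 0, "az": 0}]'

```text
time_s: 2.6
ee_pos: [0.4978, 0.2937, 0.1873]
eef_rot: [3.141, -0.009, 2.657]
force: [-1.1, -0.0, -0.0]
grip_width: 0.0657
```

```bash
python3 -c "
from h import *
import cv2
T=tcp();im=viewer.camera('wrist');cv2.imwrite('pics/w1.png',im[:,:,::-1])
print(ctrl.get_obs())
m=viewer.camera_model('wrist');C=np.linalg.inv(T@m['T_tool_cam'])
for p in [(.4968,.2857,.092),(.5328,.265,.092),(.5688,.244,.092),(.605,.2232,.092)]:
    q=m['K']@(C@np.append(p,1))[:3];print(q[:2]/q[2])
"
```

```text
{'time_s': 2.65, 'qpos': array([ 0.46573259,  0.38347827,  1.46897373,  0.00797391,  1.29277721,
       -0.62136001]), 'joint_vel': array([-0.00731792, -0.0454647 ,  0.00790382, -0.00201441,  0.01386177,
        0.01595817]), 'tau': array([  0.15591297, -56.26713753, -35.59621096,   0.07569246,
        -0.18494132,  -0.27429021]), 'ee_pos': array([0.49754344, 0.29328646, 0.18829488]), 'eef_rot': array([ 3.14009726, -0.00834991,  2.65569276]), 'force': array([-1.06989154,  0.90145117, -0.88431786]), 'moment': array([ 0.04977119, -0.18707759,  0.059055  ]), 'grip_width': 0.06621619640284473}
[310.77115161 248.7070925 ]
[309.19361529 298.79014592]
[307.41241363 345.28368114]
[306.07778339 388.50338678]
```

View pics/w1.png

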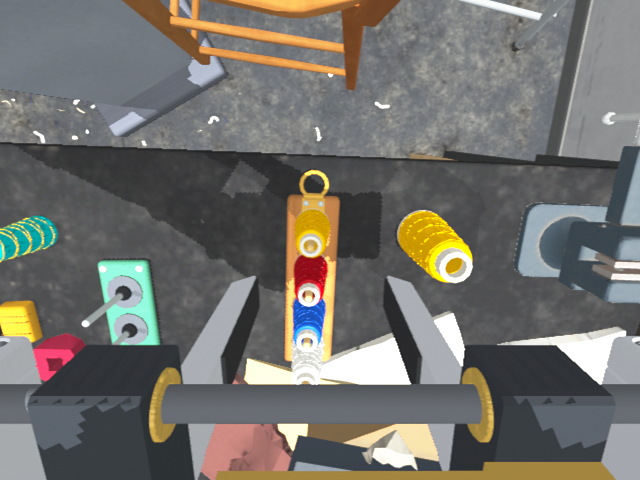

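```bash
python3 -c "
from h import *
go(.4955,.2864,.042,2.64,5)"
```

```text
{"dx": -0.0003, "dy": -0.0014, "dz": 0.0293} 0.18
{"dx": -0.0003, "dy": -0.0014, "dz": 0.0293} 0.18
{"dx": -0.0003, "dy": -0.0014, "dz": 0.0293} 0.18
{"dx": -0.0003, "dy": -0.0014, "dz": 0.0293} 0.18
{"dx": -0.0003, "dy": -0.0014, "dz": 0.0293} 0.18
```

Request:
play_rows --commands '[{"dx": 0, "dy": -0.007, "dz": 0.02, "ax": 0, "ay": -0.5, "az": 0.9}, {"dx": 0, "dy": 0, "dz": 0.036, "ax": 0, "ay": 0, "az": 0}, {"dx": 0, "dy": 0, "dz": 0.036, "ax": 0, "ay": 0, "az": 0}, {"dx": 0, "dy": 0, "dz": 0.036, "ax": 0, "ay": 0, "az": 0}, {"dx": 0, "dy": 0, "dz": 0.012, "ax": 0, "ay": 0, "az": 0}]'

```text
time_s: 3.07
ee_pos: [0.4958, 0.2868, 0.0512]
eef_rot: [3.131, 0.007, 2.633]
force: [-0.3, -0.7, -0.6]
grip_width: 0.0657
```

```bash
python3 -c "
from h import *
go(.4955,.2864,.042,2.64,1)
print(ctrl.get_obs()['ee_pos'],ctrl.get_obs()['eef_rot'],ctrl.get_obs()['force'])"
```

```text
{"dx": 0.0, "dy": -0.0005, "dz": 0.0092} -0.38
[0.4957549  0.28680336 0.05115452] [3.13065041 0.00741246 2.63337024] [-0.30883241 -0.72810933 -0.57839001]
```

Request:
play_rows --commands '[{"dx": 0, "dy": -0.0005, "dz": 0.009, "ax": 0.3, "ay": 0.3, "az": 0}, {"dx": 0, "dy": 0, "dz": 0, "ax": 0, "ay": 0, "az": 0}, {"dx": 0, "dy": 0, "dz": 0, "ax": 0, "ay": 0, "az": 0}, {"dx": 0, "dy": 0, "dz": 0, "ax": 0, "ay": 0, "az": 0}, {"dx": 0, "dy": 0, "dz": 0, "ax": 0, "ay": 0, "az": 0}]'

```text
time_s: 3.48
ee_pos: [0.4953, 0.2854, 0.0435]
eef_rot: [3.136, 0.002, 2.63]
force: [0.2, -1.2, 0.9]
grip_width: 0.0658
```

Request:
play_rows --claw 0 --squeeze 15 --commands '[{"dx": 0, "dy": 0, "dz": 0, "ax": 0, "ay": 0, "az": 0}, {"dx": 0, "dy": 0, "dz": 0, "ax": 0, "ay": 0, "az": 0}, {"dx": 0, "dy": 0, "dz": 0, "ax": 0, "ay": 0, "az": 0}, {"dx": 0, "dy": 0, "dz": 0, "ax": 0, "ay": 0, "az": 0}, {"dx": 0, "dy": 0, "dz": 0, "ax": 0, "ay": 0, "az": 0}]'

```text
time_s: 3.9
ee_pos: [0.4968, 0.2861, 0.0472]
eef_rot: [3.132, 0.005, 2.63]
force: [0.5, -0.1, 0.3]
grip_width: 0.0362
```

Request:
play_rows --commands '[{"dx": 0, "dy": 0, "dz": -0.01, "ax": 0, "ay": 0, "az": 0}, {"dx": 0, "dy": 0, "dz": -0.02, "ax": 0, "ay": 0, "az": 0}, {"dx": 0, "dy": 0, "dz": -0.025, "ax": 0, "ay": 0, "az": 0}, {"dx": 0, "dy": 0, "dz": -0.025, "ax": 0, "ay": 0, "az": 0}, {"dx": 0, "dy": 0, "dz": -0.02, "ax": 0, "ay": 0, "az": 0}]'

```text
time_s: 4.32
ee_pos: [0.4936, 0.2844, 0.1485]
eef_rot: [3.139, -0.0, 2.63]
force: [-0.1, 0.2, -1.1]
grip_width: 0.0268
```

```bash
python3 -c "
from h import *
import cv2
T=tcp();im=viewer.camera('wrist');cv2.imwrite('pics/w2.png',im[:,:,::-1])
print(ctrl.get_obs())
m=viewer.camera_model('wrist');C=np.linalg.inv(T@m['T_tool_cam'])
for p in [(.582,.0275,.08),(.5445,.0463,.08),(.5075,.0655,.08),(.471,.0845,.08)]:
    q=m['K']@(C@np.append(p,1))[:3];print(q[:2]/q[2])
"
```

```text
{'time_s': 4.3667, 'qpos': array([ 0.45777339,  0.39746553,  1.53605538,  0.00159792,  1.20084291,
       -0.60196986]), 'joint_vel': array([-6.42310241e-04,  2.21180358e-02,  1.77898636e-02,  2.28849298e-05,
       -9.99922913e-02, -8.72156996e-04]), 'tau': array([-2.14464488e-01, -4.08891892e+01, -2.17166966e+01,  2.69150716e-02,
       -3.49627398e-01, -2.36145148e-03]), 'ee_pos': array([0.49493649, 0.28508174, 0.15268164]), 'eef_rot': array([3.13478884e+00, 2.86182949e-03, 2.62995746e+00]), 'force': array([0.10706764, 0.54086433, 3.48974401]), 'moment': array([ 0.08885432, -0.15002493,  0.00280856]), 'grip_width': 0.027077367591529598}
[105.84343848 484.10107651]
[ 94.93141342 444.09529792]
[ 83.94388804 401.06089782]
[ 72.25147081 354.98790333]
```

View pics/w2.png

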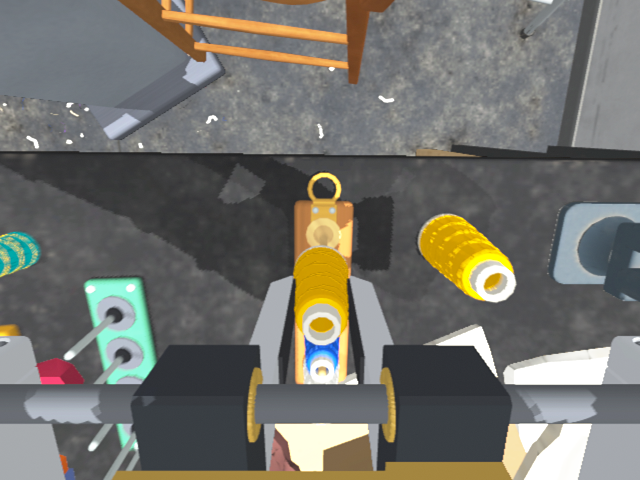

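```bash
python3 -c "
from h import *
m=viewer.camera_model('wrist')
for h in(-.036,-.039,-.043):print(plane('wrist',(322,324),h,np.eye(4)))
go(.582,.0275,.15,2.65,9)"
```

```text
[ 0.0062104   0.00044785 -0.036     ]
[ 0.00789879  0.00043622 -0.039     ]
[ 0.01014999  0.00042071 -0.043     ]
{"dx": -0.0224, "dy": -0.0202, "dz": 0.0003} -0.13
{"dx": -0.0224, "dy": -0.0203, "dz": 0.0003} -0.13
{"dx": -0.0224, "dy": -0.0203, "dz": 0.0003} -0.13
{"dx": -0.0223, "dy": -0.0204, "dz": 0.0003} -0.13
{"dx": -0.0223, "dy": -0.0204, "dz": 0.0003} -0.13
{"dx": -0.0222, "dy": -0.0205, "dz": 0.0003} -0.13
{"dx": -0.0222, "dy": -0.0205, "dz": 0.0003} -0.13
{"dx": -0.0221, "dy": -0.0206, "dz": 0.0003} -0.13
{"dx": -0.0221, "dy": -0.0206, "dz": 0.0003} -0.13
```

Request:
play_rows --commands '[{"dx": -0.016, "dy": -0.014, "dz": 0, "ax": 0, "ay": 0, "az": 0}, {"dx": -0.0225, "dy": -0.0205, "dz": 0, "ax": 0, "ay": 0, "az": 0}, {"dx": -0.0225, "dy": -0.0205, "dz": 0, "ax": 0, "ay": 0, "az": 0}, {"dx": -0.0225, "dy": -0.0205, "dz": 0, "ax": 0, "ay": 0, "az": 0}, {"dx": -0.0225, "dy": -0.0205, "dz": 0, "ax": 0, "ay": 0, "az": 0}]'

```text
time_s: 4.78
ee_pos: [0.5412, 0.1501, 0.1585]
eef_rot: [3.128, 0.007, 2.638]
force: [0.2, -0.9, -0.9]
grip_width: 0.0269
```

Request:
play_rows --commands '[{"dx": -0.0225, "dy": -0.0205, "dz": 0, "ax": 0, "ay": 0, "az": -0.3}, {"dx": -0.0225, "dy": -0.0205, "dz": 0, "ax": 0, "ay": 0, "az": -0.3}, {"dx": -0.0225, "dy": -0.0205, "dz": 0, "ax": 0, "ay": 0, "az": -0.3}, {"dx": -0.0225, "dy": -0.02, "dz": 0, "ax": 0, "ay": 0, "az": 0}, {"dx": -0.005, "dy": -0.004, "dz": 0, "ax": 0, "ay": 0, "az": 0}]'

```text
time_s: 5.2
ee_pos: [0.5859, 0.0201, 0.1611]
eef_rot: [3.128, 0.01, 2.652]
force: [0.1, -0.1, -0.5]
grip_width: 0.0268
```

Request:
play_rows --commands '[{"dx": 0, "dy": 0, "dz": 0, "ax": 0, "ay": 0, "az": 0}, {"dx": 0, "dy": 0, "dz": 0, "ax": 0, "ay": 0, "az": 0}, {"dx": 0, "dy": 0, "dz": 0, "ax": 0, "ay": 0, "az": 0}, {"dx": 0, "dy": 0, "dz": 0, "ax": 0, "ay": 0, "az": 0}, {"dx": 0, "dy": 0, "dz": 0, "ax": 0, "ay": 0, "az": 0}]'

```text
time_s: 5.62
ee_pos: [0.5854, 0.0215, 0.1621]
eef_rot: [3.128, 0.009, 2.652]
force: [-0.1, -0.1, -0.9]
grip_width: 0.0264
```

```bash
python3 -c "
from h import *
import cv2
print(ctrl.get_obs()['ee_pos'],ctrl.get_obs()['eef_rot'])
w=viewer.camera('wrist');s=viewer.camera('scene')
print(ctrl.get_obs()['ee_pos'],ctrl.get_obs()['eef_rot'])
cv2.imwrite('pics/p3.png',np.hstack([cv2.resize(w[200:480,200:440],None,fx=2,fy=2)[:560],cv2.resize(s[90:270,270:380],None,fx=2.9,fy=3.1111)])[:,:,::-1])
cv2.imwrite('pics/s3.png',s[:,:,::-1]);cv2.imwrite('pics/w3.png',w[:,:,::-1])
go(.582,.0275,.15,2.65,1)"
```

```text
[0.58536195 0.02145664 0.16205349] [3.12756893 0.0093477  2.65189154]
[0.58541475 0.02132375 0.16199122] [3.12759683 0.00934999 2.65191171]
{"dx": 0.0059, "dy": 0.0038, "dz": 0.012} 0.11
```

View pics/p3.png

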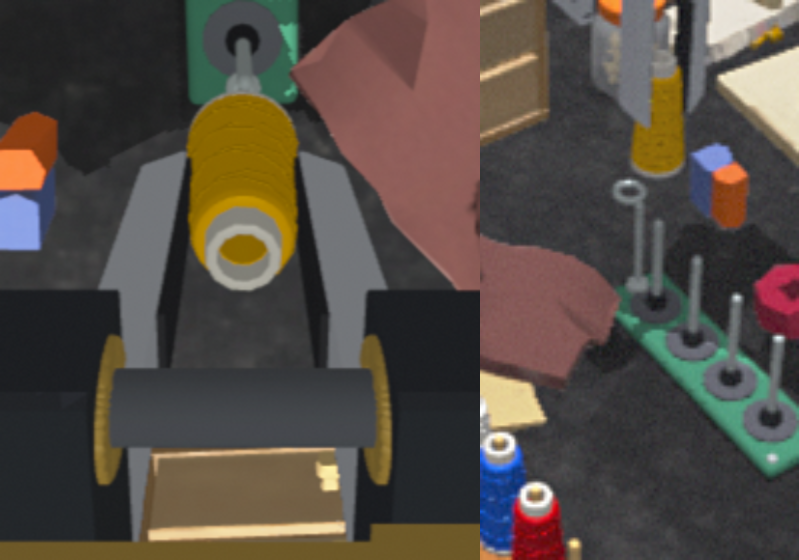

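```bash
python3 -c "
from h import *
T=tcp();I=np.linalg.inv(T)
for z in(.036,.031,.026):
  p=plane('wrist',(322,246.5),z,np.eye(4));print('foot edge tool x',z,p[0]-.017)
  for px in((331,141),(331,142.5)):
    q=plane('scene',px,T[2,3]-z);print('  scene foot in tool',(I@np.append(q,1))[:3])
for z in(-.034,-.039,-.044):print('nose',plane('wrist',(322,323.5),z,np.eye(4)))
for p in [(.582,.0275,.016)]:
    m=viewer.camera_model('wrist');q=m['K']@(np.linalg.inv(T@m['T_tool_cam'])@np.append(p,1))[:3];print('pin1 disc',q[:2]/q[2],'seen',(321.5,220.5))
"
```

```text
foot edge tool x 0.036 -0.00015230664502886848
  scene foot in tool [0.00421334 0.00378245 0.03601864]
  scene foot in tool [0.00802733 0.00638843 0.03601945]
foot edge tool x 0.031 0.0014306567538322074
  scene foot in tool [0.00987206 0.00792825 0.03102305]
  scene foot in tool [0.0136518  0.01051083 0.03102385]
foot edge tool x 0.026 0.0030136201526932693
  scene foot in tool [0.01553079 0.01207405 0.02602745]
  scene foot in tool [0.01927628 0.01463323 0.02602824]
nose [ 0.00531117  0.00047253 -0.034     ]
nose [ 0.00811677  0.00045323 -0.039     ]
nose [ 0.01092238  0.00043393 -0.044     ]
pin1 disc [322.82753998 219.25687036] seen (321.5, 220.5)
```

Request:
play_rows --commands '[{"dx": 0.003, "dy": 0.004, "dz": 0, "ax": 0.8, "ay": 5, "az": 0}, {"dx": 0, "dy": 0, "dz": 0.005, "ax": 0, "ay": 0, "az": 0}, {"dx": 0, "dy": 0, "dz": 0.01, "ax": 0, "ay": 0, "az": 0}, {"dx": 0, "dy": 0, "dz": 0.01, "ax": 0, "ay": 0, "az": 0}, {"dx": 0, "dy": 0, "dz": 0, "ax": 0, "ay": 0, "az": 0}]'

```text
time_s: 6.13
ee_pos: [0.5823, 0.0289, 0.1344]
eef_rot: [3.141, -0.075, 2.655]
force: [0.3, 0.3, -1.2]
grip_width: 0.0267
```

```bash
python3 -c "
from h import *
import cv2
print(ctrl.get_obs()['ee_pos'],ctrl.get_obs()['eef_rot'])
w=viewer.camera('top');s=viewer.camera('scene')
cv2.imwrite('pics/p4.png',np.hstack([cv2.resize(w[110:290,360:490],None,fx=3,fy=3),cv2.resize(s[90:270,270:380],None,fx=3,fy=3)])[:,:,::-1])
go(.5846,.0261,.1,2.65,1)"
```

```text
[0.58225442 0.02889717 0.13438203] [ 3.14124986 -0.0749655   2.65503093]
{"dx": -0.0028, "dy": -0.0016, "dz": 0.0363} 0.29
```

View pics/p4.png

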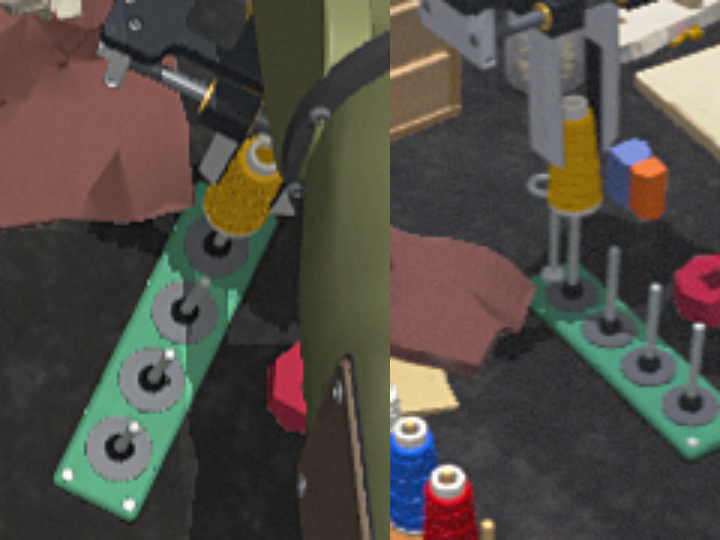

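Request:
play_rows --commands '[{"dx": -0.003, "dy": -0.0016, "dz": 0, "ax": 0, "ay": 0, "az": 0}, {"dx": -0.0008, "dy": 0, "dz": 0.01, "ax": 0, "ay": 0, "az": 0}, {"dx": -0.001, "dy": 0, "dz": 0.013, "ax": 0, "ay": 0, "az": 0}, {"dx": -0.001, "dy": 0, "dz": 0.013, "ax": 0, "ay": 0, "az": 0}, {"dx": 0, "dy": 0, "dz": 0.002, "ax": 0, "ay": 0, "az": 0}]'

```text
time_s: 6.65
ee_pos: [0.5861, 0.0252, 0.0974]
eef_rot: [3.138, -0.068, 2.655]
force: [-0.3, -0.4, -0.8]
grip_width: 0.0267
```

```bash
python3 -c "
from h import *
go(.5846,.0261,.052,2.65,1);print(ctrl.get_obs()['ee_pos'],ctrl.get_obs()['force'])"
```

```text
{"dx": 0.0017, "dy": 0.0001, "dz": 0.0454} 0.28
[0.5861113  0.02522698 0.09743204] [-0.27066612 -0.40110339 -0.84572348]
```

Request:
play_rows --commands '[{"dx": 0.001, "dy": 0, "dz": 0.01, "ax": 0, "ay": 0, "az": 0}, {"dx": -0.0007, "dy": 0, "dz": 0.01, "ax": 0, "ay": 0, "az": 0}, {"dx": -0.0007, "dy": 0, "dz": 0.01, "ax": 0, "ay": 0, "az": 0}, {"dx": -0.0005, "dy": 0, "dz": 0.008, "ax": 0, "ay": 0, "az": 0}, {"dx": 0, "dy": 0, "dz": 0.003, "ax": 0, "ay": 0, "az": 0}]'

```text
time_s: 7.07
ee_pos: [0.5851, 0.026, 0.0545]
eef_rot: [3.137, -0.065, 2.655]
force: [-3.7, -2.4, 24.9]
grip_width: 0.0268
```

```bash
python3 -c "
from h import *
go(.5846,.0261,.050,2.65,1);print(ctrl.get_obs()['ee_pos'],ctrl.get_obs()['force'],ctrl.get_obs()['moment'])"
```

```text
{"dx": 0.0005, "dy": -0.0002, "dz": 0.0045} 0.27
[0.58508801 0.026044   0.05451429] [-3.70077099 -2.38575328 24.90902636] [-0.34474494  0.88990885  0.04944134]
```

Request:
play_rows --claw 0.6 --commands '[{"dx": 0, "dy": 0, "dz": 0, "ax": 0, "ay": 0, "az": 0}, {"dx": 0, "dy": 0, "dz": 0, "ax": 0, "ay": 0, "az": 0}, {"dx": 0, "dy": 0, "dz": 0, "ax": 0, "ay": 0, "az": 0}, {"dx": 0, "dy": 0, "dz": 0, "ax": 0, "ay": 0, "az": 0}, {"dx": 0, "dy": 0, "dz": 0, "ax": 0, "ay": 0, "az": 0}]'

```text
time_s: 7.48
ee_pos: [0.5856, 0.026, 0.0532]
eef_rot: [3.137, -0.064, 2.655]
force: [0.9, 0.7, 0.7]
grip_width: 0.0552
```

Request:
play_rows --commands '[{"dx": 0, "dy": 0, "dz": -0.01, "ax": 0, "ay": 0, "az": 0}, {"dx": 0, "dy": 0, "dz": -0.03, "ax": 0, "ay": 0, "az": 0}, {"dx": 0, "dy": 0, "dz": -0.035, "ax": 0, "ay": 0, "az": 0}, {"dx": 0, "dy": 0, "dz": -0.035, "ax": 0, "ay": -4, "az": 0}, {"dx": 0, "dy": 0, "dz": 0, "ax": 0, "ay": 0, "az": 0}]'

```text
time_s: 7.9
ee_pos: [0.5913, 0.0218, 0.168]
eef_rot: [3.138, 0.005, 2.654]
force: [1.1, 0.0, 1.0]
grip_width: 0.0564
```

```bash
python3 -c "
from h import *
import cv2
s=viewer.camera('scene')
cv2.imwrite('pics/p5.png',cv2.resize(s[110:290,250:400],None,fx=3,fy=3)[:,:,::-1])
go(.5325,.2648,.13,2.64,9)"
```

```text
{"dx": 0.0183, "dy": 0.0208, "dz": 0.0039} 0.09
{"dx": 0.0184, "dy": 0.0208, "dz": 0.0039} 0.09
{"dx": 0.0184, "dy": 0.0208, "dz": 0.0039} 0.09
{"dx": 0.0184, "dy": 0.0208, "dz": 0.0039} 0.09
{"dx": 0.0185, "dy": 0.0207, "dz": 0.0039} 0.09
{"dx": 0.0185, "dy": 0.0207, "dz": 0.0039} 0.09
{"dx": 0.0185, "dy": 0.0207, "dz": 0.0039} 0.09
{"dx": 0.0186, "dy": 0.0206, "dz": 0.0039} 0.09
{"dx": 0.0186, "dy": 0.0206, "dz": 0.0039} 0.09
```

View pics/p5.png

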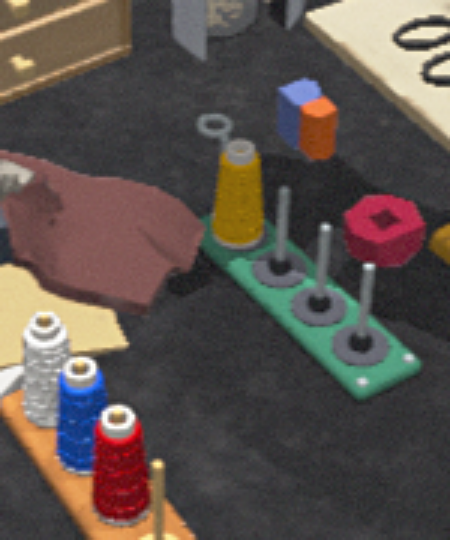

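Request:
play_rows --commands '[{"dx": 0.013, "dy": 0.015, "dz": 0.003, "ax": 0, "ay": 0, "az": 0}, {"dx": 0.0185, "dy": 0.0208, "dz": 0.004, "ax": 0, "ay": 0, "az": 0}, {"dx": 0.0185, "dy": 0.0208, "dz": 0.004, "ax": 0, "ay": 0, "az": 0}, {"dx": 0.0185, "dy": 0.0208, "dz": 0.004, "ax": 0, "ay": 0, "az": 0}, {"dx": 0.0185, "dy": 0.0208, "dz": 0.004, "ax": 0, "ay": 0, "az": 0.3}]'

```text
time_s: 8.37
ee_pos: [0.559, 0.149, 0.1464]
eef_rot: [3.14, -0.001, 2.641]
force: [0.1, -0.6, 0.3]
grip_width: 0.0561
```

Request:
play_rows --commands '[{"dx": 0.0185, "dy": 0.0208, "dz": 0.004, "ax": 0, "ay": 0, "az": 0.3}, {"dx": 0.0185, "dy": 0.0208, "dz": 0.004, "ax": 0, "ay": 0, "az": 0.3}, {"dx": 0.0185, "dy": 0.0208, "dz": 0.004, "ax": 0, "ay": 0, "az": 0}, {"dx": 0.0185, "dy": 0.0206, "dz": 0.004, "ax": 0, "ay": 0, "az": 0}, {"dx": 0.014, "dy": 0.016, "dz": 0.004, "ax": 0, "ay": 0, "az": 0}]'

```text
time_s: 8.78
ee_pos: [0.5261, 0.2848, 0.1231]
eef_rot: [-3.139, -0.006, 2.63]
force: [0.4, -0.2, -0.1]
grip_width: 0.0564
```

```bash
python3 -c "
from h import *
go(.5325,.2648,.042,2.64,1);print(ctrl.get_obs()['ee_pos'],ctrl.get_obs()['eef_rot'])"
```

```text
{"dx": -0.0154, "dy": -0.0143, "dz": 0.0811} -0.59
[0.52605513 0.28481577 0.12314362] [-3.13892004 -0.00648133  2.62969405]
```

Request:
play_rows --commands '[{"dx": -0.008, "dy": -0.007, "dz": 0, "ax": 0, "ay": 0, "az": -0.5}, {"dx": -0.0075, "dy": -0.007, "dz": 0, "ax": 0, "ay": 0, "az": 0}, {"dx": 0, "dy": 0, "dz": 0, "ax": 0, "ay": 0, "az": 0}, {"dx": 0, "dy": 0, "dz": 0, "ax": 0, "ay": 0, "az": 0}, {"dx": 0, "dy": 0, "dz": 0, "ax": 0, "ay": 0, "az": 0}]'

```text
time_s: 9.2
ee_pos: [0.5308, 0.2662, 0.1201]
eef_rot: [-3.135, -0.011, 2.642]
force: [-0.8, -0.8, 0.9]
grip_width: 0.0565
```

```bash
python3 -c "
from h import *
go(.5325,.2648,.042,2.64,1);print(ctrl.get_obs()['ee_pos'],ctrl.get_obs()['eef_rot'])"
```

```text
{"dx": -0.0022, "dy": -0.0004, "dz": 0.0781} 0.1
[0.53078044 0.26615656 0.12006456] [-3.13458217 -0.01133647  2.64177086]
```

Request:
play_rows --commands '[{"dx": -0.0022, "dy": -0.0005, "dz": 0.015, "ax": -0.4, "ay": -0.6, "az": 0}, {"dx": 0, "dy": 0, "dz": 0.025, "ax": 0, "ay": 0, "az": 0}, {"dx": 0, "dy": 0, "dz": 0.025, "ax": 0, "ay": 0, "az": 0}, {"dx": 0, "dy": 0, "dz": 0.01, "ax": 0, "ay": 0, "az": 0}, {"dx": 0, "dy": 0, "dz": 0, "ax": 0, "ay": 0, "az": 0}]'

```text
time_s: 9.62
ee_pos: [0.5347, 0.2624, 0.0451]
eef_rot: [3.137, 0.002, 2.636]
force: [-0.3, -0.1, -0.7]
grip_width: 0.0563
```

```bash
python3 -c "
from h import *
go(.5325,.2648,.042,2.64,1);print(ctrl.get_obs()['ee_pos'],ctrl.get_obs()['eef_rot'])"
```

```text
{"dx": 0.0031, "dy": 0.001, "dz": 0.0031} -0.21
[0.53468985 0.26239374 0.04508296] [3.13737311e+00 2.45994735e-03 2.63625063e+00]
```

Adjust, then close fully and let it settle before lifting.

Request:
play_rows --commands '[{"dx": 0.003, "dy": 0.001, "dz": 0.004, "ax": 0, "ay": 0, "az": 0}, {"dx": 0, "dy": 0, "dz": 0, "ax": 0, "ay": 0, "az": 0}, {"dx": 0, "dy": 0, "dz": 0, "ax": 0, "ay": 0, "az": 0}, {"dx": 0, "dy": 0, "dz": 0, "ax": 0, "ay": 0, "az": 0}, {"dx": 0, "dy": 0, "dz": 0, "ax": 0, "ay": 0, "az": 0}]'

```text
time_s: 10.03
ee_pos: [0.5341, 0.2652, 0.0449]
eef_rot: [3.134, 0.005, 2.635]
force: [0.3, 0.2, 0.4]
grip_width: 0.0566
```

Request:
play_rows --claw 0 --commands '[{"dx": 0, "dy": 0, "dz": 0, "ax": 0, "ay": 0, "az": 0}, {"dx": 0, "dy": 0, "dz": 0, "ax": 0, "ay": 0, "az": 0}, {"dx": 0, "dy": 0, "dz": 0, "ax": 0, "ay": 0, "az": 0}, {"dx": 0, "dy": 0, "dz": 0, "ax": 0, "ay": 0, "az": 0}, {"dx": 0, "dy": 0, "dz": 0, "ax": 0, "ay": 0, "az": 0}]'

```text
time_s: 10.45
ee_pos: [0.5348, 0.2656, 0.0467]
eef_rot: [3.132, 0.007, 2.635]
force: [1.1, 0.1, 0.1]
grip_width: 0.0292
```

Request:
play_rows --commands '[{"dx": 0, "dy": 0, "dz": 0, "ax": 0, "ay": 0, "az": 0}, {"dx": 0, "dy": 0, "dz": 0, "ax": 0, "ay": 0, "az": 0}, {"dx": 0, "dy": 0, "dz": 0, "ax": 0, "ay": 0, "az": 0}, {"dx": 0, "dy": 0, "dz": 0, "ax": 0, "ay": 0, "az": 0}, {"dx": 0, "dy": 0, "dz": 0, "ax": 0, "ay": 0, "az": 0}]'

```text
time_s: 10.87
ee_pos: [0.5348, 0.2656, 0.0466]
eef_rot: [3.132, 0.007, 2.635]
force: [-0.0, 0.3, 0.6]
grip_width: 0.029
```

Request:
play_rows --commands '[{"dx": 0, "dy": 0, "dz": -0.008, "ax": 0, "ay": 0, "az": 0}, {"dx": 0, "dy": 0, "dz": -0.02, "ax": 0, "ay": 0, "az": 0}, {"dx": 0, "dy": 0, "dz": -0.03, "ax": 0, "ay": 0, "az": 0}, {"dx": 0, "dy": 0, "dz": -0.03, "ax": 0, "ay": 0, "az": 0}, {"dx": 0, "dy": 0, "dz": -0.008, "ax": 0, "ay": 0, "az": 0}]'

```text
time_s: 11.28
ee_pos: [0.5321, 0.2643, 0.1446]
eef_rot: [3.138, 0.002, 2.635]
force: [0.5, 0.8, 0.0]
grip_width: 0.0292
```

```bash
python3 -c "
from h import *
go(.5447,.0464,.15,2.66,8);print(ctrl.get_obs()['ee_pos'],ctrl.get_obs()['eef_rot'])" | sed -n '1p;8,9p'
```

```text
{"dx": -0.0146, "dy": -0.0231, "dz": -0.0007} -0.18
{"dx": -0.0141, "dy": -0.0234, "dz": -0.0007} -0.18
[0.53207186 0.26429923 0.14464348] [3.13767678e+00 2.22114678e-03 2.63536226e+00]
```

Request:
play_rows --commands '[{"dx": -0.01, "dy": -0.016, "dz": -0.001, "ax": 0, "ay": 0, "az": 0}, {"dx": -0.0145, "dy": -0.023, "dz": -0.001, "ax": 0, "ay": 0, "az": -0.3}, {"dx": -0.0145, "dy": -0.023, "dz": -0.001, "ax": 0, "ay": 0, "az": -0.3}, {"dx": -0.0145, "dy": -0.023, "dz": -0.001, "ax": 0, "ay": 0, "az": -0.3}, {"dx": -0.0145, "dy": -0.023, "dz": 0, "ax": 0, "ay": 0, "az": -0.3}]'

```text
time_s: 11.7
ee_pos: [0.5401, 0.1373, 0.1514]
eef_rot: [3.133, 0.006, 2.664]
force: [-0.1, -0.2, -1.0]
grip_width: 0.0292
```

Request:
play_rows --commands '[{"dx": -0.0145, "dy": -0.0235, "dz": 0, "ax": 0, "ay": 0, "az": 0}, {"dx": -0.0145, "dy": -0.0235, "dz": 0, "ax": 0, "ay": 0, "az": 0}, {"dx": -0.011, "dy": -0.018, "dz": 0, "ax": 0, "ay": 0, "az": 0}, {"dx": -0.003, "dy": -0.005, "dz": 0, "ax": 0, "ay": 0, "az": 0}, {"dx": 0, "dy": 0, "dz": 0, "ax": 0, "ay": 0, "az": 0}]'

```text
time_s: 12.12
ee_pos: [0.5451, 0.0472, 0.1499]
eef_rot: [3.134, 0.005, 2.66]
force: [0.2, 0.1, -0.3]
grip_width: 0.029
```

```bash
python3 -c "
from h import *
import cv2
print(ctrl.get_obs()['ee_pos'],ctrl.get_obs()['eef_rot'])
w=viewer.camera('wrist');s=viewer.camera('scene')
cv2.imwrite('pics/p6.png',np.hstack([cv2.resize(w[200:400,220:420],None,fx=2.7,fy=2.7),cv2.resize(s[90:270,270:380],None,fx=3,fy=3)])[:,:,::-1])
go(.5447,.0464,.12,2.66,1)"
```

```text
[0.54513346 0.04718005 0.14988437] [3.13422909 0.00465479 2.66028645]
{"dx": -0.0007, "dy": -0.0022, "dz": 0.0299} 0.1
```

View pics/p6.png

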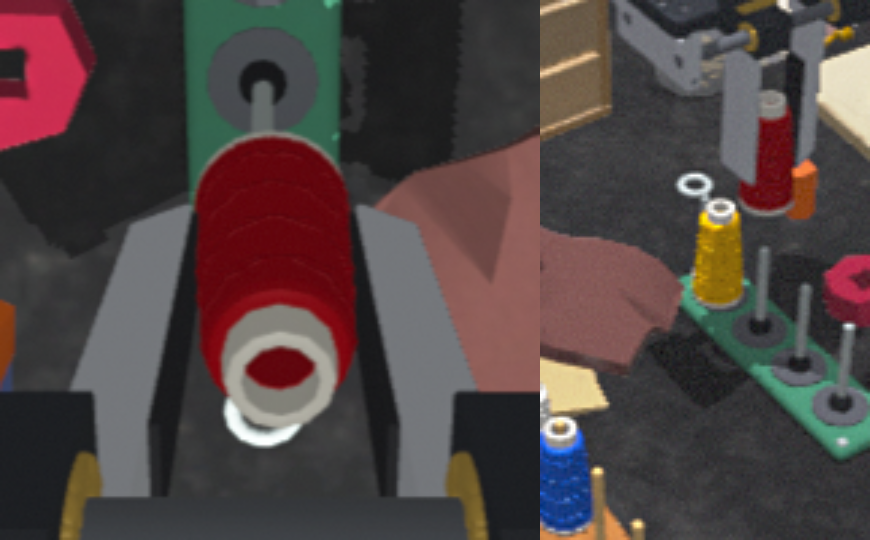

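```bash
python3 -c "
from h import *
print(plane('wrist',(323.7,335),-.04,np.eye(4)),plane('wrist',(321.9,249.3),.03,np.eye(4))-[.017,0,0])
T=tcp();m=viewer.camera_model('wrist');q=m['K']@(np.linalg.inv(T@m['T_tool_cam'])@[.5447,.0464,.016,1])[:3];print('pin2 disc',q[:2]/q[2],'seen',(317,230.6))"
```

```text
[ 0.00350207  0.00114126 -0.04      ] [6.25925289e-05 6.18381426e-04 3.00000000e-02]
pin2 disc [317.06296872 230.83365272] seen (317, 230.6)
```

Request:
play_rows --commands '[{"dx": -0.0015, "dy": -0.0015, "dz": 0, "ax": 0.4, "ay": 2.2, "az": 0}, {"dx": 0, "dy": 0, "dz": 0.01, "ax": 0, "ay": 0, "az": 0}, {"dx": -0.0004, "dy": 0, "dz": 0.012, "ax": 0, "ay": 0, "az": 0}, {"dx": -0.0004, "dy": 0, "dz": 0.01, "ax": 0, "ay": 0, "az": 0}, {"dx": 0, "dy": 0, "dz": 0, "ax": 0, "ay": 0, "az": 0}]'

```text
time_s: 12.63
ee_pos: [0.5448, 0.0518, 0.1139]
eef_rot: [3.141, -0.033, 2.667]
force: [-1.2, 0.2, -1.6]
grip_width: 0.0288
```

```bash
python3 -c "
from h import *
go(.5456,.0450,.046,2.66,1);print(ctrl.get_obs()['ee_pos'],ctrl.get_obs()['eef_rot'])"
```

```text
{"dx": -0.0039, "dy": -0.0057, "dz": 0.0679} 0.4
[0.54476727 0.05182645 0.11391197] [ 3.14075779 -0.03337615  2.66703084]
```

Request:
play_rows --commands '[{"dx": -0.004, "dy": -0.006, "dz": 0, "ax": 0, "ay": 0, "az": 0}, {"dx": 0, "dy": 0, "dz": 0, "ax": 0, "ay": 0, "az": 0}, {"dx": 0, "dy": 0, "dz": 0, "ax": 0, "ay": 0, "az": 0}, {"dx": -0.0003, "dy": 0, "dz": 0.008, "ax": 0, "ay": 0, "az": 0}, {"dx": 0, "dy": 0, "dz": 0, "ax": 0, "ay": 0, "az": 0}]'

```text
time_s: 13.05
ee_pos: [0.5452, 0.0447, 0.1044]
eef_rot: [3.141, -0.033, 2.668]
force: [0.1, 0.4, -1.7]
grip_width: 0.0291
```

```bash
python3 -c "
from h import *
go(.5456,.0450,.046,2.66,1);print(ctrl.get_obs()['ee_pos'],ctrl.get_obs()['eef_rot'])"
```

```text
{"dx": -0.0002, "dy": 0.0004, "dz": 0.0584} 0.47
[0.54523325 0.04474477 0.10438492] [ 3.1410322  -0.03301505  2.66820099]
```

Request:
play_rows --commands '[{"dx": -0.0004, "dy": 0.0003, "dz": 0.01, "ax": 0, "ay": 0, "az": 0}, {"dx": -0.0004, "dy": 0, "dz": 0.012, "ax": 0, "ay": 0, "az": 0}, {"dx": -0.0004, "dy": 0, "dz": 0.012, "ax": 0, "ay": 0, "az": 0}, {"dx": -0.0003, "dy": 0, "dz": 0.01, "ax": 0, "ay": 0, "az": 0}, {"dx": 0, "dy": 0, "dz": 0.003, "ax": 0, "ay": 0, "az": 0}]'

```text
time_s: 13.47
ee_pos: [0.5456, 0.045, 0.0531]
eef_rot: [3.14, -0.032, 2.668]
force: [-0.2, 0.0, -0.9]
grip_width: 0.029
```

```bash
python3 -c "
from h import *
go(.5456,.0450,.046,2.66,1);print(ctrl.get_obs()['ee_pos'],ctrl.get_obs()['eef_rot'])"
```

```text
{"dx": -0.0001, "dy": -0.0, "dz": 0.0071} 0.46
[0.5455599  0.04504923 0.05313161] [ 3.14034686 -0.03156885  2.66795331]
```

Request:
play_rows --commands '[{"dx": 0, "dy": 0, "dz": 0.004, "ax": 0, "ay": 0, "az": 0}, {"dx": 0, "dy": 0, "dz": 0.003, "ax": 0, "ay": 0, "az": 0}, {"dx": 0, "dy": 0, "dz": 0.002, "ax": 0, "ay": 0, "az": 0}, {"dx": 0, "dy": 0, "dz": 0, "ax": 0, "ay": 0, "az": 0}, {"dx": 0, "dy": 0, "dz": 0, "ax": 0, "ay": 0, "az": 0}]'

```text
time_s: 13.88
ee_pos: [0.5456, 0.045, 0.0439]
eef_rot: [3.141, -0.031, 2.668]
force: [-1.3, -0.4, 0.5]
grip_width: 0.029
```

Request:
play_rows --claw 0.6 --commands '[{"dx": 0, "dy": 0, "dz": 0, "ax": 0, "ay": 0, "az": 0}, {"dx": 0, "dy": 0, "dz": 0, "ax": 0, "ay": 0, "az": 0}, {"dx": 0, "dy": 0, "dz": 0, "ax": 0, "ay": 0, "az": 0}, {"dx": 0, "dy": 0, "dz": 0, "ax": 0, "ay": 0, "az": 0}, {"dx": 0, "dy": 0, "dz": 0, "ax": 0, "ay": 0, "az": 0}]'

```text
time_s: 14.3
ee_pos: [0.5462, 0.0451, 0.0444]
eef_rot: [3.14, -0.03, 2.668]
force: [0.5, 0.7, -0.6]
grip_width: 0.0556
```

Request:
play_rows --commands '[{"dx": 0, "dy": 0, "dz": -0.01, "ax": 0, "ay": 0, "az": 0}, {"dx": 0, "dy": 0, "dz": -0.03, "ax": 0, "ay": 0, "az": 0}, {"dx": 0, "dy": 0, "dz": -0.03, "ax": 0, "ay": 0, "az": 0}, {"dx": 0, "dy": 0, "dz": -0.02, "ax": 0, "ay": -2, "az": 0}, {"dx": 0, "dy": 0, "dz": 0, "ax": 0, "ay": 0, "az": 0}]'

```text
time_s: 14.72
ee_pos: [0.5479, 0.0435, 0.1392]
eef_rot: [3.141, 0.004, 2.668]
force: [-0.3, 0.5, 0.8]
grip_width: 0.0566
```

```bash
python3 -c "
from h import *
go(.5687,.2439,.13,2.64,8);print(ctrl.get_obs()['ee_pos'],ctrl.get_obs()['eef_rot'])"|sed -n '1p;8,9p'
```

```text
{"dx": 0.0091, "dy": 0.0235, "dz": 0.0012} 0.2
{"dx": 0.0097, "dy": 0.0232, "dz": 0.0012} 0.2
[0.54788625 0.04354954 0.13921954] [3.14122893 0.00361565 2.66772172]
```

Request:
play_rows --commands '[{"dx": 0.0065, "dy": 0.0165, "dz": 0.001, "ax": 0, "ay": 0, "az": 0}, {"dx": 0.0093, "dy": 0.0235, "dz": 0.001, "ax": 0, "ay": 0, "az": 0.4}, {"dx": 0.0093, "dy": 0.0235, "dz": 0.001, "ax": 0, "ay": 0, "az": 0.4}, {"dx": 0.0095, "dy": 0.0235, "dz": 0.001, "ax": 0, "ay": 0, "az": 0.4}, {"dx": 0.0095, "dy": 0.0234, "dz": 0.001, "ax": 0, "ay": 0, "az": 0.2}]'

```text
time_s: 15.13
ee_pos: [0.5609, 0.162, 0.1367]
eef_rot: [3.14, 0.005, 2.636]
force: [-0.3, 0.7, 1.1]
grip_width: 0.0562
```

Request:
play_rows --commands '[{"dx": 0.0097, "dy": 0.0232, "dz": 0.001, "ax": 0, "ay": 0, "az": 0}, {"dx": 0.0097, "dy": 0.0232, "dz": 0.001, "ax": 0, "ay": 0, "az": 0}, {"dx": 0.007, "dy": 0.017, "dz": 0.001, "ax": 0, "ay": 0, "az": 0}, {"dx": 0.002, "dy": 0.005, "dz": 0, "ax": 0, "ay": 0, "az": 0}, {"dx": 0, "dy": 0, "dz": 0, "ax": 0, "ay": 0, "az": 0}]'

```text
time_s: 15.55
ee_pos: [0.5677, 0.243, 0.1315]
eef_rot: [-3.141, 0.0, 2.64]
force: [0.2, -0.2, -0.1]
grip_width: 0.0562
```

```bash
python3 -c "
from h import *
import cv2
T=tcp();w=viewer.camera('wrist');s=viewer.camera('scene')
cv2.imwrite('pics/p7.png',np.hstack([cv2.resize(w[200:400,220:420],None,fx=2.7,fy=2.7),cv2.resize(s[120:300,240:380],None,fx=2.8,fy=3)])[:,:,::-1])
m=viewer.camera_model('wrist');C=np.linalg.inv(T@m['T_tool_cam'])
for p in [(.5687,.2439,.092),(.6055,.223,.092)]:
    q=m['K']@(C@np.append(p,1))[:3];q=q[:2]/q[2];print('crop px',(q-[220,200])*2.7)
go(.5687,.2439,.042,2.64,1);print(T[:3,3],ctrl.get_obs()['eef_rot'])"
```

```text
crop px [278.09133623 193.59297298]
crop px [275.17226271 359.07190008]
{"dx": 0.0003, "dy": 0.0025, "dz": 0.0897} -0.08
[0.56768437 0.24298242 0.13145142] [-3.14092016e+00  7.79130783e-04  2.63854232e+00]
```

View pics/p7.png

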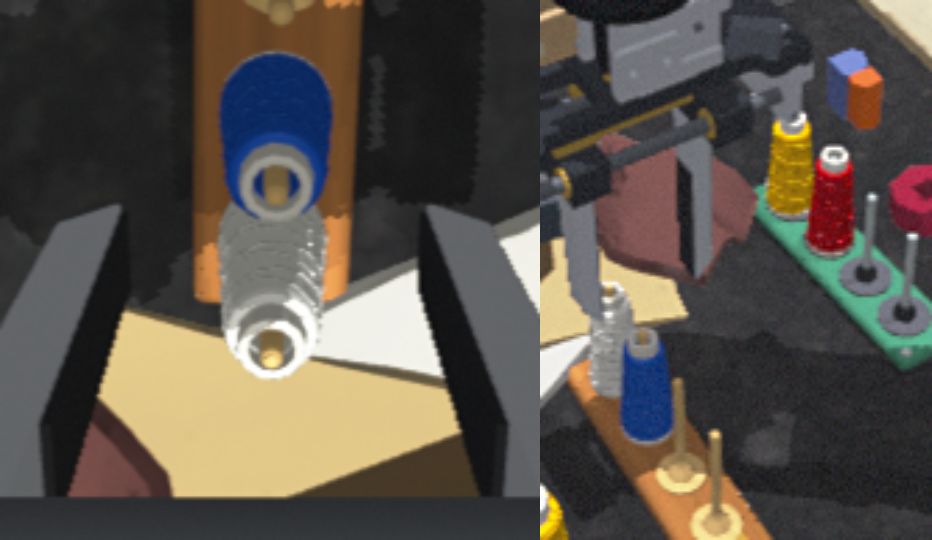

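Request:
play_rows --commands '[{"dx": 0, "dy": 0.0025, "dz": 0.015, "ax": 0, "ay": 0, "az": 0}, {"dx": 0, "dy": 0, "dz": 0.03, "ax": 0, "ay": 0, "az": 0}, {"dx": 0, "dy": 0, "dz": 0.03, "ax": 0, "ay": 0, "az": 0}, {"dx": 0, "dy": 0, "dz": 0.01, "ax": 0, "ay": 0, "az": 0}, {"dx": 0, "dy": 0, "dz": 0, "ax": 0, "ay": 0, "az": 0}]'

```text
time_s: 16.07
ee_pos: [0.5709, 0.2379, 0.0467]
eef_rot: [3.139, 0.004, 2.633]
force: [-0.7, 0.1, 0.6]
grip_width: 0.0563
```

```bash
python3 -c "
from h import *
go(.5687,.2439,.042,2.64,1);print(ctrl.get_obs()['ee_pos'],ctrl.get_obs()['eef_rot'])"
```

```text
{"dx": 0.0049, "dy": 0.0042, "dz": 0.0047} -0.4
[0.57093835 0.23785987 0.04673186] [3.13946891 0.00368025 2.63301028]
```

Request:
play_rows --commands '[{"dx": 0.005, "dy": 0.004, "dz": 0.003, "ax": 0, "ay": 0.2, "az": 0}, {"dx": 0, "dy": 0, "dz": 0, "ax": 0, "ay": 0, "az": 0}, {"dx": 0, "dy": 0, "dz": 0, "ax": 0, "ay": 0, "az": 0}, {"dx": 0, "dy": 0, "dz": 0, "ax": 0, "ay": 0, "az": 0}, {"dx": 0, "dy": 0, "dz": 0, "ax": 0, "ay": 0, "az": 0}]'

```text
time_s: 16.48
ee_pos: [0.5704, 0.2434, 0.0489]
eef_rot: [3.136, 0.003, 2.631]
force: [-0.7, -0.2, 0.3]
grip_width: 0.0563
```

```bash
python3 -c "
from h import *
go(.5687,.2439,.042,2.64,1);print(ctrl.get_obs()['ee_pos'],ctrl.get_obs()['eef_rot'])"
```

```text
{"dx": 0.0017, "dy": -0.0004, "dz": 0.0069} -0.51
[0.57038702 0.24336929 0.04886378] [3.13558699 0.00321294 2.63113598]
```

Request:
play_rows --claw 0 --commands '[{"dx": 0.0017, "dy": 0, "dz": 0.005, "ax": 0.3, "ay": 0.2, "az": 0}, {"dx": 0, "dy": 0, "dz": 0, "ax": 0, "ay": 0, "az": 0}, {"dx": 0, "dy": 0, "dz": 0, "ax": 0, "ay": 0, "az": 0}, {"dx": 0, "dy": 0, "dz": 0, "ax": 0, "ay": 0, "az": 0}, {"dx": 0, "dy": 0, "dz": 0, "ax": 0, "ay": 0, "az": 0}]'

```text
time_s: 16.9
ee_pos: [0.5694, 0.2447, 0.0451]
eef_rot: [3.139, 0.001, 2.632]
force: [0.7, 0.6, 0.3]
grip_width: 0.029
```

Request:
play_rows --commands '[{"dx": 0, "dy": 0, "dz": 0, "ax": 0, "ay": 0, "az": 0}, {"dx": 0, "dy": 0, "dz": 0, "ax": 0, "ay": 0, "az": 0}, {"dx": 0, "dy": 0, "dz": 0, "ax": 0, "ay": 0, "az": 0}, {"dx": 0, "dy": 0, "dz": 0, "ax": 0, "ay": 0, "az": 0}, {"dx": 0, "dy": 0, "dz": 0, "ax": 0, "ay": 0, "az": 0}]'

```text
time_s: 17.32
ee_pos: [0.5695, 0.2447, 0.0451]
eef_rot: [3.139, 0.001, 2.632]
force: [0.9, 0.5, 0.1]
grip_width: 0.0289
```

Request:
play_rows --commands '[{"dx": 0, "dy": 0, "dz": -0.008, "ax": 0, "ay": 0, "az": 0}, {"dx": 0, "dy": 0, "dz": -0.02, "ax": 0, "ay": 0, "az": 0}, {"dx": 0, "dy": 0, "dz": -0.03, "ax": 0, "ay": 0, "az": 0}, {"dx": 0, "dy": 0, "dz": -0.03, "ax": 0, "ay": 0, "az": 0}, {"dx": 0, "dy": 0, "dz": -0.008, "ax": 0, "ay": 0, "az": 0}]'

```text
time_s: 17.73
ee_pos: [0.5676, 0.2439, 0.1431]
eef_rot: [-3.138, -0.004, 2.631]
force: [0.1, 0.1, 0.4]
grip_width: 0.0289
```

```bash
python3 -c "
from h import *
go(.5077,.0655,.15,2.66,8);print(ctrl.get_obs()['ee_pos'],ctrl.get_obs()['eef_rot'])" | sed -n '1p;8,9p'
```

```text
{"dx": -0.0044, "dy": -0.0231, "dz": -0.0009} -0.2
{"dx": -0.0038, "dy": -0.0232, "dz": -0.0009} -0.2
[0.56760552 0.24387716 0.14307263] [-3.13837825 -0.00353875  2.63139312]
```

Request:
play_rows --commands '[{"dx": -0.003, "dy": -0.016, "dz": -0.001, "ax": 0, "ay": 0, "az": 0}, {"dx": -0.0043, "dy": -0.023, "dz": -0.001, "ax": 0, "ay": 0, "az": -0.3}, {"dx": -0.0043, "dy": -0.023, "dz": -0.001, "ax": 0, "ay": 0, "az": -0.3}, {"dx": -0.0042, "dy": -0.023, "dz": -0.001, "ax": 0, "ay": 0, "az": -0.3}, {"dx": -0.0042, "dy": -0.023, "dz": 0, "ax": 0, "ay": 0, "az": -0.3}]'

```text
time_s: 18.15
ee_pos: [0.5326, 0.1398, 0.1498]
eef_rot: [3.14, 0.0, 2.658]
force: [0.5, -0.4, -1.2]
grip_width: 0.0291
```

Request:
play_rows --commands '[{"dx": -0.004, "dy": -0.0232, "dz": 0, "ax": 0, "ay": 0, "az": 0}, {"dx": -0.004, "dy": -0.0232, "dz": 0, "ax": 0, "ay": 0, "az": 0}, {"dx": -0.003, "dy": -0.0178, "dz": 0, "ax": 0, "ay": 0, "az": 0}, {"dx": -0.001, "dy": -0.005, "dz": 0, "ax": 0, "ay": 0, "az": 0}, {"dx": 0, "dy": 0, "dz": 0, "ax": 0, "ay": 0, "az": 0}]'

```text
time_s: 18.57
ee_pos: [0.5079, 0.0668, 0.1489]
eef_rot: [3.141, -0.001, 2.655]
force: [0.1, 0.3, -1.0]
grip_width: 0.029
```

```bash
python3 -c "
from h import *
import cv2
print(ctrl.get_obs()['ee_pos'],ctrl.get_obs()['eef_rot'])
w=viewer.camera('wrist')
cv2.imwrite('pics/p8.png',cv2.resize(w[200:400,220:420],None,fx=2.7,fy=2.7)[:,:,::-1])
go(.5077,.0655,.12,2.66,1)"
```

```text
[0.50785467 0.06677251 0.1488621 ] [ 3.14144748e+00 -8.64938575e-04  2.65547692e+00]
{"dx": -0.0005, "dy": -0.0017, "dz": 0.0288} -0.24
```

View pics/p8.png

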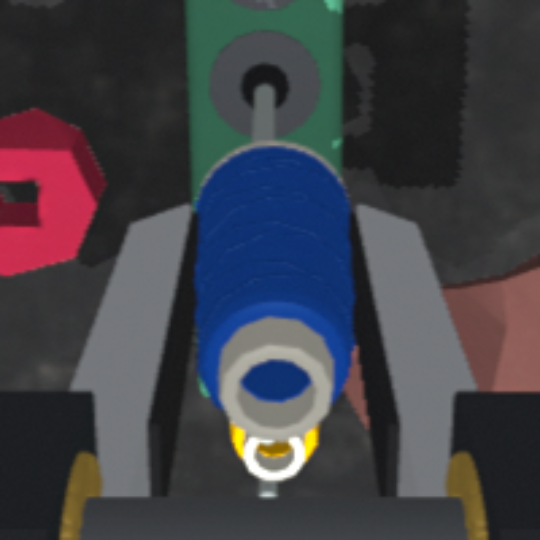

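Request:
play_rows --commands '[{"dx": -0.0005, "dy": -0.0022, "dz": 0, "ax": 0, "ay": 1.7, "az": 0}, {"dx": 0, "dy": 0, "dz": 0.01, "ax": 0, "ay": 0, "az": 0}, {"dx": -0.0003, "dy": 0, "dz": 0.012, "ax": 0, "ay": 0, "az": 0}, {"dx": -0.0003, "dy": 0, "dz": 0.008, "ax": 0, "ay": 0, "az": 0}, {"dx": 0, "dy": 0, "dz": 0, "ax": 0, "ay": 0, "az": 0}]'

```text
time_s: 19.03
ee_pos: [0.5082, 0.0692, 0.1157]
eef_rot: [3.141, -0.03, 2.659]
force: [-0.5, -0.0, -0.3]
grip_width: 0.0295
```

```bash
python3 -c "
from h import *
go(.5073,.0648,.046,2.66,1);print(ctrl.get_obs()['ee_pos'],ctrl.get_obs()['eef_rot'])"
```

```text
{"dx": -0.0012, "dy": -0.0043, "dz": 0.0697} -0.08
[0.50820769 0.06915217 0.11566414] [ 3.14077322 -0.02953638  2.65855983]
```

Request:
play_rows --commands '[{"dx": -0.0012, "dy": -0.0045, "dz": 0, "ax": 0, "ay": 0, "az": 0}, {"dx": 0, "dy": 0, "dz": 0, "ax": 0, "ay": 0, "az": 0}, {"dx": 0, "dy": 0, "dz": 0, "ax": 0, "ay": 0, "az": 0}, {"dx": -0.0003, "dy": 0, "dz": 0.01, "ax": 0, "ay": 0, "az": 0}, {"dx": 0, "dy": 0, "dz": 0, "ax": 0, "ay": 0, "az": 0}]'

```text
time_s: 19.45
ee_pos: [0.5073, 0.0655, 0.1048]
eef_rot: [3.141, -0.028, 2.66]
force: [-0.8, 0.1, -1.3]
grip_width: 0.029
```

```bash
python3 -c "
from h import *
go(.5073,.0648,.046,2.66,1);print(ctrl.get_obs()['ee_pos'],ctrl.get_obs()['eef_rot'])"
```

```text
{"dx": -0.0003, "dy": -0.0006, "dz": 0.0588} 0.01
[0.50734894 0.06545205 0.10480534] [ 3.14069197 -0.02840237  2.66012381]
```

Request:
play_rows --commands '[{"dx": -0.0005, "dy": -0.0006, "dz": 0.01, "ax": 0, "ay": 0, "az": 0}, {"dx": -0.0003, "dy": 0, "dz": 0.012, "ax": 0, "ay": 0, "az": 0}, {"dx": -0.0003, "dy": 0, "dz": 0.012, "ax": 0, "ay": 0, "az": 0}, {"dx": -0.0003, "dy": 0, "dz": 0.01, "ax": 0, "ay": 0, "az": 0}, {"dx": 0, "dy": 0, "dz": 0.003, "ax": 0, "ay": 0, "az": 0}]'

```text
time_s: 19.87
ee_pos: [0.5076, 0.0647, 0.0544]
eef_rot: [3.14, -0.026, 2.66]
force: [-0.4, -0.4, -1.0]
grip_width: 0.0288
```

Request:
play_rows --commands '[{"dx": 0, "dy": 0, "dz": 0.003, "ax": 0, "ay": 0, "az": 0}, {"dx": 0, "dy": 0, "dz": 0.002, "ax": 0, "ay": 0, "az": 0}, {"dx": 0, "dy": 0, "dz": 0.002, "ax": 0, "ay": 0, "az": 0}, {"dx": 0, "dy": 0, "dz": 0, "ax": 0, "ay": 0, "az": 0}, {"dx": 0, "dy": 0, "dz": 0, "ax": 0, "ay": 0, "az": 0}]'

```text
time_s: 20.28
ee_pos: [0.5074, 0.0648, 0.0463]
eef_rot: [3.14, -0.027, 2.66]
force: [-0.3, 0.1, -0.1]
grip_width: 0.0291
```

Request:
play_rows --commands '[{"dx": 0, "dy": 0, "dz": 0.002, "ax": 0, "ay": 0, "az": 0}, {"dx": 0, "dy": 0, "dz": 0.001, "ax": 0, "ay": 0, "az": 0}, {"dx": 0, "dy": 0, "dz": 0, "ax": 0, "ay": 0, "az": 0}, {"dx": 0, "dy": 0, "dz": 0, "ax": 0, "ay": 0, "az": 0}, {"dx": 0, "dy": 0, "dz": 0, "ax": 0, "ay": 0, "az": 0}]'

```text
time_s: 20.7
ee_pos: [0.5079, 0.0649, 0.0441]
eef_rot: [3.139, -0.025, 2.66]
force: [-0.2, -0.4, -0.6]
grip_width: 0.0293
```

Request:
play_rows --claw 0.6 --commands '[{"dx": 0, "dy": 0, "dz": 0, "ax": 0, "ay": 0, "az": 0}, {"dx": 0, "dy": 0, "dz": 0, "ax": 0, "ay": 0, "az": 0}, {"dx": 0, "dy": 0, "dz": 0, "ax": 0, "ay": 0, "az": 0}, {"dx": 0, "dy": 0, "dz": 0, "ax": 0, "ay": 0, "az": 0}, {"dx": 0, "dy": 0, "dz": 0, "ax": 0, "ay": 0, "az": 0}]'

```text
time_s: 21.12
ee_pos: [0.5083, 0.0649, 0.0446]
eef_rot: [3.138, -0.024, 2.66]
force: [-0.0, -0.4, 0.1]
grip_width: 0.056
```

Request:
play_rows --commands '[{"dx": 0, "dy": 0, "dz": -0.01, "ax": 0, "ay": 0, "az": 0}, {"dx": 0, "dy": 0, "dz": -0.03, "ax": 0, "ay": 0, "az": 0}, {"dx": 0, "dy": 0, "dz": -0.03, "ax": 0, "ay": 0, "az": 0}, {"dx": 0, "dy": 0, "dz": -0.02, "ax": 0, "ay": -1.6, "az": 0}, {"dx": 0, "dy": 0, "dz": 0, "ax": 0, "ay": 0, "az": 0}]'

```text
time_s: 21.53
ee_pos: [0.5094, 0.0634, 0.1397]
eef_rot: [3.14, 0.002, 2.659]
force: [0.6, 0.3, -0.9]
grip_width: 0.0563
```

```bash
python3 -c "
from h import *
go(.6052,.2228,.13,2.64,8);print(ctrl.get_obs()['ee_pos'],ctrl.get_obs()['eef_rot'])"|sed -n '1p;8,9p'
```

```text
{"dx": -0.0014, "dy": 0.0232, "dz": 0.0012} 0.14
{"dx": -0.001, "dy": 0.0232, "dz": 0.0012} 0.14
[0.50943737 0.06340349 0.13971233] [3.13995963e+00 2.05252388e-03 2.65944738e+00]
```

Request:
play_rows --commands '[{"dx": -0.001, "dy": 0.0165, "dz": 0.001, "ax": 0, "ay": 0, "az": 0}, {"dx": -0.0014, "dy": 0.0232, "dz": 0.001, "ax": 0, "ay": 0, "az": 0.3}, {"dx": -0.0013, "dy": 0.0232, "dz": 0.001, "ax": 0, "ay": 0, "az": 0.3}, {"dx": -0.0012, "dy": 0.0232, "dz": 0.001, "ax": 0, "ay": 0, "az": 0.3}, {"dx": -0.0012, "dy": 0.0232, "dz": 0.001, "ax": 0, "ay": 0, "az": 0.1}]'

```text
time_s: 21.95
ee_pos: [0.5673, 0.1576, 0.1379]
eef_rot: [3.138, 0.004, 2.637]
force: [-0.3, 0.3, 0.5]
grip_width: 0.0562
```

Request:
play_rows --commands '[{"dx": -0.001, "dy": 0.0232, "dz": 0.001, "ax": 0, "ay": 0, "az": 0}, {"dx": -0.001, "dy": 0.0232, "dz": 0.001, "ax": 0, "ay": 0, "az": 0}, {"dx": -0.001, "dy": 0.018, "dz": 0.001, "ax": 0, "ay": 0, "az": 0}, {"dx": 0, "dy": 0.005, "dz": 0, "ax": 0, "ay": 0, "az": 0}, {"dx": 0, "dy": 0, "dz": 0, "ax": 0, "ay": 0, "az": 0}]'

```text
time_s: 22.37
ee_pos: [0.6047, 0.2228, 0.1322]
eef_rot: [3.141, -0.001, 2.64]
force: [-0.1, 0.5, -0.0]
grip_width: 0.0563
```

```bash
python3 -c "
from h import *
go(.6052,.2228,.042,2.64,1);print(ctrl.get_obs()['ee_pos'],ctrl.get_obs()['eef_rot'])"
```

```text
{"dx": -0.0005, "dy": 0.0003, "dz": 0.0902} -0.02
[0.604656   0.22275111 0.132235  ] [ 3.14056163e+00 -6.17687994e-04  2.63969584e+00]
```

Request:
play_rows --commands '[{"dx": 0, "dy": 0, "dz": 0.015, "ax": 0, "ay": 0, "az": 0}, {"dx": 0, "dy": 0.001, "dz": 0.025, "ax": 0, "ay": 0, "az": 0}, {"dx": 0, "dy": 0.001, "dz": 0.025, "ax": 0, "ay": 0, "az": 0}, {"dx": 0, "dy": 0, "dz": 0.015, "ax": 0, "ay": 0, "az": 0}, {"dx": 0, "dy": 0, "dz": 0, "ax": 0, "ay": 0, "az": 0}]'

```text
time_s: 22.78
ee_pos: [0.6042, 0.2208, 0.0504]
eef_rot: [3.14, -0.0, 2.639]
force: [-0.8, -0.3, -0.1]
grip_width: 0.0565
```

```bash
python3 -c "
from h import *
go(.6052,.2228,.042,2.64,1);print(ctrl.get_obs()['ee_pos'],ctrl.get_obs()['eef_rot'])"
```

```text
{"dx": 0.0001, "dy": 0.0023, "dz": 0.0084} -0.08
[0.60417772 0.22079395 0.05042687] [ 3.14033213e+00 -4.82035273e-04  2.63855956e+00]
```

Request:
play_rows --commands '[{"dx": 0, "dy": 0.0023, "dz": 0.006, "ax": 0, "ay": 0, "az": 0}, {"dx": 0, "dy": 0, "dz": 0, "ax": 0, "ay": 0, "az": 0}, {"dx": 0, "dy": 0, "dz": 0, "ax": 0, "ay": 0, "az": 0}, {"dx": 0, "dy": 0, "dz": 0, "ax": 0, "ay": 0, "az": 0}, {"dx": 0, "dy": 0, "dz": 0, "ax": 0, "ay": 0, "az": 0}]'

```text
time_s: 23.2
ee_pos: [0.6059, 0.2211, 0.0476]
eef_rot: [3.138, 0.001, 2.637]
force: [-0.4, -0.1, -0.2]
grip_width: 0.0565
```

Request:
play_rows --claw 0 --commands '[{"dx": 0, "dy": 0, "dz": 0, "ax": 0, "ay": 0, "az": 0}, {"dx": 0, "dy": 0, "dz": 0, "ax": 0, "ay": 0, "az": 0}, {"dx": 0, "dy": 0, "dz": 0, "ax": 0, "ay": 0, "az": 0}, {"dx": 0, "dy": 0, "dz": 0, "ax": 0, "ay": 0, "az": 0}, {"dx": 0, "dy": 0, "dz": 0, "ax": 0, "ay": 0, "az": 0}]'

```text
time_s: 23.62
ee_pos: [0.6067, 0.2214, 0.0498]
eef_rot: [3.136, 0.004, 2.637]
force: [0.5, 0.2, 0.6]
grip_width: 0.0286
```

Request:
play_rows --commands '[{"dx": 0, "dy": 0, "dz": 0, "ax": 0, "ay": 0, "az": 0}, {"dx": 0, "dy": 0, "dz": 0, "ax": 0, "ay": 0, "az": 0}, {"dx": 0, "dy": 0, "dz": 0, "ax": 0, "ay": 0, "az": 0}, {"dx": 0, "dy": 0, "dz": 0, "ax": 0, "ay": 0, "az": 0}, {"dx": 0, "dy": 0, "dz": 0, "ax": 0, "ay": 0, "az": 0}]'

```text
time_s: 24.03
ee_pos: [0.6067, 0.2215, 0.0498]
eef_rot: [3.136, 0.003, 2.637]
force: [-0.7, 0.0, 0.1]
grip_width: 0.0281
```

Request:
play_rows --commands '[{"dx": 0, "dy": 0, "dz": -0.008, "ax": 0, "ay": 0, "az": 0}, {"dx": 0, "dy": 0, "dz": -0.02, "ax": 0, "ay": 0, "az": 0}, {"dx": 0, "dy": 0, "dz": -0.03, "ax": 0, "ay": 0, "az": 0}, {"dx": 0, "dy": 0, "dz": -0.03, "ax": 0, "ay": 0, "az": 0}, {"dx": 0, "dy": 0, "dz": -0.008, "ax": 0, "ay": 0, "az": 0}]'

```text
time_s: 24.45
ee_pos: [0.6045, 0.2207, 0.1476]
eef_rot: [3.141, -0.002, 2.637]
force: [0.2, 0.4, -0.4]
grip_width: 0.0285
```

```bash
python3 -c "
from h import *
go(.471,.0845,.15,2.66,8);print(ctrl.get_obs()['ee_pos'],ctrl.get_obs()['eef_rot'])" | sed -n '1p;8,9p'
```

```text
{"dx": 0.0064, "dy": -0.023, "dz": -0.0003} -0.16
{"dx": 0.0068, "dy": -0.0228, "dz": -0.0003} -0.16
[0.60446927 0.22067172 0.14761241] [ 3.14134172e+00 -1.51685601e-03  2.63718382e+00]
```

Request:
play_rows --commands '[{"dx": 0.0045, "dy": -0.016, "dz": -0.001, "ax": 0, "ay": 0, "az": 0}, {"dx": 0.0064, "dy": -0.023, "dz": -0.001, "ax": 0, "ay": 0, "az": -0.3}, {"dx": 0.0064, "dy": -0.023, "dz": 0, "ax": 0, "ay": 0, "az": -0.3}, {"dx": 0.0065, "dy": -0.023, "dz": 0, "ax": 0, "ay": 0, "az": -0.3}, {"dx": 0.0066, "dy": -0.023, "dz": 0, "ax": 0, "ay": 0, "az": -0.2}]'

```text
time_s: 24.87
ee_pos: [0.5252, 0.1402, 0.1515]
eef_rot: [3.137, 0.003, 2.66]
force: [0.5, 0.8, 0.2]
grip_width: 0.0284
```

Request:
play_rows --commands '[{"dx": 0.0066, "dy": -0.023, "dz": 0, "ax": 0, "ay": 0, "az": 0}, {"dx": 0.0067, "dy": -0.023, "dz": 0, "ax": 0, "ay": 0, "az": 0}, {"dx": 0.005, "dy": -0.0178, "dz": 0, "ax": 0, "ay": 0, "az": 0}, {"dx": 0.0015, "dy": -0.005, "dz": 0, "ax": 0, "ay": 0, "az": 0}, {"dx": 0, "dy": 0, "dz": 0, "ax": 0, "ay": 0, "az": 0}]'

```text
time_s: 25.28
ee_pos: [0.4702, 0.084, 0.1503]
eef_rot: [3.138, 0.002, 2.659]
force: [0.3, 0.8, -1.1]
grip_width: 0.028
```

```bash
python3 -c "
from h import *
import cv2
print(ctrl.get_obs()['ee_pos'],ctrl.get_obs()['eef_rot'])
w=viewer.camera('wrist');s=viewer.camera('scene')
cv2.imwrite('pics/p9.png',np.hstack([cv2.resize(w[200:400,220:420],None,fx=2.7,fy=2.7),cv2.resize(s[110:290,280:390],None,fx=2.3,fy=3)])[:,:,::-1])
go(.471,.0845,.12,2.66,1)"
```

```text
[0.47018585 0.08399204 0.15030278] [3.13795838e+00 1.64501719e-03 2.65859912e+00]
{"dx": -0.0001, "dy": -0.0002, "dz": 0.0303} -0.04
```

View pics/p9.png

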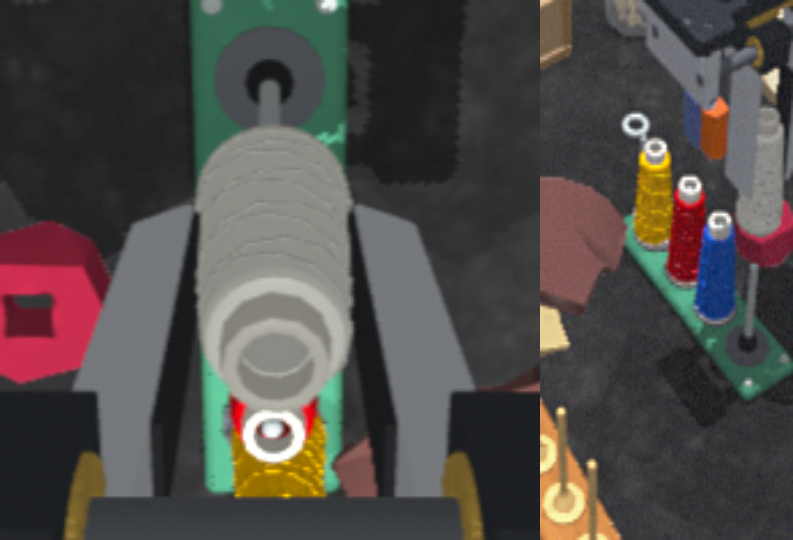

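```bash
python3 -c "
from h import *
print(plane('wrist',(322.2,330.4),-.0367,np.eye(4)),plane('wrist',(320.7,246.3),.0333,np.eye(4))-[.017,0,0])"
```

```text
[ 0.00366007  0.00054541 -0.0367    ] [ 8.30184591e-04 -7.51118121e-05  3.33000000e-02]
```

Request:
play_rows --commands '[{"dx": -0.0025, "dy": 0.0005, "dz": 0, "ax": 0.2, "ay": 2.1, "az": 0}, {"dx": 0, "dy": -0.0005, "dz": 0.01, "ax": 0, "ay": 0, "az": 0}, {"dx": -0.0004, "dy": -0.001, "dz": 0.012, "ax": 0, "ay": 0, "az": 0}, {"dx": -0.0004, "dy": -0.0005, "dz": 0.006, "ax": 0, "ay": 0, "az": 0}, {"dx": 0, "dy": 0, "dz": 0, "ax": 0, "ay": 0, "az": 0}]'

```text
time_s: 25.8
ee_pos: [0.4748, 0.0851, 0.1191]
eef_rot: [3.141, -0.034, 2.662]
force: [0.6, -0.4, -0.8]
grip_width: 0.0284
```

```bash
python3 -c "
from h import *
go(.4727,.0835,.049,2.66,1);print(ctrl.get_obs()['ee_pos'],ctrl.get_obs()['eef_rot'])"
```

```text
{"dx": 0.0011, "dy": -0.0024, "dz": 0.0701} 0.11
[0.47477798 0.08511429 0.11905674] [ 3.14080058 -0.03354958  2.66184141]
```

Request:
play_rows --commands '[{"dx": 0.001, "dy": -0.0025, "dz": 0, "ax": 0, "ay": 0, "az": 0}, {"dx": 0, "dy": 0, "dz": 0, "ax": 0, "ay": 0, "az": 0}, {"dx": 0, "dy": 0, "dz": 0, "ax": 0, "ay": 0, "az": 0}, {"dx": -0.0003, "dy": 0, "dz": 0.01, "ax": 0, "ay": 0, "az": 0}, {"dx": 0, "dy": 0, "dz": 0, "ax": 0, "ay": 0, "az": 0}]'

```text
time_s: 26.22
ee_pos: [0.4729, 0.0841, 0.1084]
eef_rot: [3.14, -0.032, 2.663]
force: [0.0, -0.8, -1.2]
grip_width: 0.0283
```

```bash
python3 -c "
from h import *
go(.4727,.0835,.049,2.66,1);print(ctrl.get_obs()['ee_pos'],ctrl.get_obs()['eef_rot'])"
```

```text
{"dx": -0.0001, "dy": -0.0006, "dz": 0.0594} 0.17
[0.47286834 0.08406311 0.10841156] [ 3.14049637 -0.03199266  2.66290546]
```

Request:
play_rows --commands '[{"dx": -0.0004, "dy": -0.0006, "dz": 0.01, "ax": 0, "ay": 0, "az": 0}, {"dx": -0.0004, "dy": 0, "dz": 0.012, "ax": 0, "ay": 0, "az": 0}, {"dx": -0.0004, "dy": 0, "dz": 0.012, "ax": 0, "ay": 0, "az": 0}, {"dx": -0.0003, "dy": 0, "dz": 0.01, "ax": 0, "ay": 0, "az": 0}, {"dx": 0, "dy": 0, "dz": 0.003, "ax": 0, "ay": 0, "az": 0}]'

```text
time_s: 26.63
ee_pos: [0.4729, 0.0835, 0.058]
eef_rot: [3.139, -0.03, 2.663]
force: [-0.6, 1.0, -0.5]
grip_width: 0.0286
```

Request:
play_rows --commands '[{"dx": 0, "dy": 0, "dz": 0.003, "ax": 0, "ay": 0, "az": 0}, {"dx": 0, "dy": 0, "dz": 0.002, "ax": 0, "ay": 0, "az": 0}, {"dx": 0, "dy": 0, "dz": 0.002, "ax": 0, "ay": 0, "az": 0}, {"dx": 0, "dy": 0, "dz": 0, "ax": 0, "ay": 0, "az": 0}, {"dx": 0, "dy": 0, "dz": 0, "ax": 0, "ay": 0, "az": 0}]'

```text
time_s: 27.05
ee_pos: [0.4727, 0.0835, 0.0498]
eef_rot: [3.14, -0.031, 2.663]
force: [0.2, -0.1, -0.6]
grip_width: 0.0283
```

Request:
play_rows --commands '[{"dx": 0, "dy": 0, "dz": 0.002, "ax": 0, "ay": 0, "az": 0}, {"dx": 0, "dy": 0, "dz": 0, "ax": 0, "ay": 0, "az": 0}, {"dx": 0, "dy": 0, "dz": 0, "ax": 0, "ay": 0, "az": 0}, {"dx": 0, "dy": 0, "dz": 0, "ax": 0, "ay": 0, "az": 0}, {"dx": 0, "dy": 0, "dz": 0, "ax": 0, "ay": 0, "az": 0}]'

```text
time_s: 27.47
ee_pos: [0.4733, 0.0836, 0.0487]
eef_rot: [3.139, -0.029, 2.663]
force: [-0.7, 0.0, 0.1]
grip_width: 0.0285
```

Request:
play_rows --claw 0.6 --commands '[{"dx": 0, "dy": 0, "dz": 0, "ax": 0, "ay": 0, "az": 0}, {"dx": 0, "dy": 0, "dz": 0, "ax": 0, "ay": 0, "az": 0}, {"dx": 0, "dy": 0, "dz": 0, "ax": 0, "ay": 0, "az": 0}, {"dx": 0, "dy": 0, "dz": 0, "ax": 0, "ay": 0, "az": 0}, {"dx": 0, "dy": 0, "dz": 0, "ax": 0, "ay": 0, "az": 0}]'

```text
time_s: 27.88
ee_pos: [0.4735, 0.0837, 0.049]
eef_rot: [3.138, -0.028, 2.663]
force: [-1.2, 1.0, -0.7]
grip_width: 0.0553
```

Request:
play_rows --commands '[{"dx": 0, "dy": 0, "dz": -0.01, "ax": 0, "ay": 0, "az": 0}, {"dx": 0, "dy": 0, "dz": -0.03, "ax": 0, "ay": 0, "az": 0}, {"dx": 0, "dy": 0, "dz": -0.035, "ax": 0, "ay": 0, "az": 0}, {"dx": 0, "dy": 0, "dz": -0.035, "ax": 0, "ay": 0, "az": 0}, {"dx": 0, "dy": 0, "dz": 0, "ax": 0, "ay": 0, "az": 0}]'

```text
time_s: 28.3
ee_pos: [0.475, 0.0817, 0.1648]
eef_rot: [3.141, -0.032, 2.663]
force: [0.3, 0.3, 0.3]
grip_width: 0.0561
```

Request:
play_rows --commands '[{"dx": 0.01, "dy": -0.02, "dz": 0, "ax": 0, "ay": 0, "az": 0}, {"dx": 0.01, "dy": -0.03, "dz": 0, "ax": 0, "ay": 0, "az": 0}, {"dx": 0.01, "dy": -0.03, "dz": 0, "ax": 0, "ay": 0, "az": 0}, {"dx": 0.01, "dy": -0.03, "dz": 0, "ax": 0, "ay": 0, "az": 0}, {"dx": 0, "dy": 0, "dz": 0, "ax": 0, "ay": 0, "az": 0}]'

```text
time_s: 28.72
ee_pos: [0.3865, 0.0008, 0.1697]
eef_rot: [3.137, -0.025, 2.666]
force: [-0.3, 0.0, 0.3]
grip_width: 0.0568
```

```bash
python3 -c "
from h import *
import cv2
w=viewer.camera('top');s=viewer.camera('scene')
cv2.imwrite('pics/p10.png',np.hstack([cv2.resize(w[140:290,370:470],None,fx=3.8,fy=3.8),cv2.resize(s[120:270,295:395],None,fx=3.8,fy=3.8)])[:,:,::-1])"
```

```text
(no output)
```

View pics/p10.png

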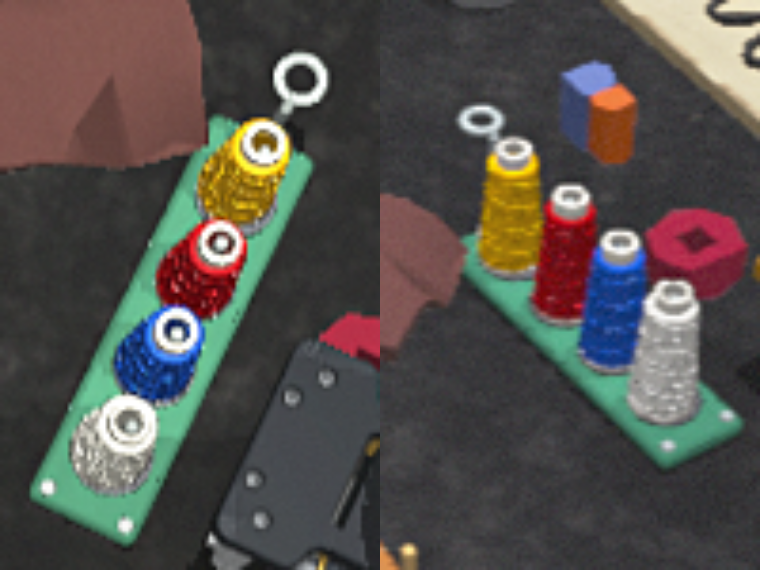

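```bash
python3 -c "
from h import *
P=[(.582,.0275),(.5447,.0464),(.5077,.0655),(.471,.0845)]
a=[(265,142),(221,243),(179,333),(130,424)];b=[(135,147),(191,195),(242,241),(296,292)]
for p,q,r in zip(P,a,b):
  f=lambda u,o:((u[0]+.5)/3.8+o[0]-.5,(u[1]+.5)/3.8+o[1]-.5)
  A=f(q,(370,140));B=f(r,(295,120));X=tri(ray('top',A),ray('scene',B));print(X.round(4),(X[:2]-p).round(4),(plane('top',A,.084)[:2]-p).round(4))"
```

```text
[0.584  0.0284 0.0877] [0.002  0.0009] [0.0034 0.0001]
[0.543  0.0478 0.0871] [-0.0017  0.0014] [-0.001   0.0008]
[0.507  0.0659 0.0863] [-0.0007  0.0004] [-0.0005 -0.0001]
[0.4703 0.0865 0.0864] [-0.0007  0.002 ] [-0.0001  0.0017]
```

```bash
python3 -c "
from station import ctrl,workorder
print(ctrl.get_obs()['time_s'],ctrl.get_obs()['joint_vel'].round(3));print(workorder.hand_in())"
```

```text
28.8167 [ 0.031  0.037 -0.034  0.001 -0.005  0.013]
the job is handed in; nothing more can be done
None
```

I moved all four cones from the rack onto the green stand and handed the job in at about 29 s of the 106 s allowed. The order from the eyelet is yellow (the ring-end cone), red, blue, white. The larger yellow cone and the turquoise one were left alone.

- **Last checks:** Measured from the top and scene cameras, the four nose centres are within about 2–3.5 mm of their pins. All four cones look upright on the felt, and the gripper was clear of everything.
- **Height reading:** The noses triangulated at 86–88 mm, against 84 mm nominal. All four read high by a similar 2–4 mm. I put this down to calibration and hand-picked pixels, and it is inside the 6 mm limit.
- **Yellow cone:** I lifted it before the jaws had fully closed, so it was held about 5° tilted. I corrected the tilt before lowering it, and it pressed down with about 25 N. Its nose shows the largest offset of the four, but is still well inside the limits.
- **Other cones:** The other three went down with almost no measured force.

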